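Close the casting shell over a fossil toe bone

ROBOT

A 6-joint arm with a two-finger parallel gripper is mounted at the origin on a cart in front of the work surface, level with it; the furniture and walls round the work are solid. World frame = base frame: x ahead of the robot, y to its left, z up, the work surface at z = 0. Lengths are in m, angles in rad, forces in N, time in s.
With the tool pointing down it reaches from about 0.25 to 0.85 m from the base axis. Payload 12.5 kg.
Tool frame: the origin (TCP) lies at the very end of the fingers, on their centre line; the grasp point (between the pads) lies 19 mm behind it; z points along the fingers, y is the direction in which the jaws open and shut (so a half turn about z gives the same grasp; the last joint's range is limited). The gripper opens to 93 mm and grips with 3 to 60 N. Pads are 15 mm wide; open, the fingers measure 128 mm over their backs; the gripper's body (75 mm by 188 mm) begins 65 mm behind the grasp point.
Start: joints at [1.138, 0.351, 1.652, -0, 1.139, -0.085], TCP at [0.187, 0.517, 0.219] pointing down, gripper open.
Joint ranges: [-2.75, 2.75], [-0.79, 2.1], [0.01, 2.65], [-1.57, 4.71], [0.07, 3.14], [-2.87, 2.87]. Speed limits (rad/s): [2.22, 2.22, 2.79, 3.14, 3.14, 3.14].

INTERFACE

Orientations are given as a unit quaternion [w, x, y, z].
In Python, from station import bot, eyes gives the robot as it stands. The module is installed in compiled form; this text tells all that it offers.
- The arm moves only by the tool step_arm, never from a script. Its argument "deltas" is a list of rows, each a list of 4 numbers: the shift along the tool's x, y, z in cm, then the turn about the tool's z in rad. In form: [[dx, dy, dz, spin], ...]. A call has 1 to 20 rows; each row is the pose to reach, as a shift and turn from the pose commanded when the call began, along the tool's axes at that moment; what a row does not reach only later rows make up. A row lasts 1/8 s, in which the tool goes at most 62.5 mm and 10.7 degrees, less where a joint would pass 70% of its speed; a pose out of reach is approached as far as the arm can. A call with a gripper value outside its range is refused whole. "jaw" is the opening, from -1 (shut) to 1 (fully open), set as the call begins (left out, the last holds). The fingers move at their own pace and stop on an object; "squeeze" is the grip in N (left out, the last holds). Time passes only in rows, so rows that repeat a pose let the fingers close. It gives the time, the measured TCP pose, the force and the opening at its end, in the units of the state.
- bot.sense(): the state, without advancing time (a new reading comes with each control period).
- eyes.camera(name): name is "scene" or "top"; returns (picture, depth): 420x560x3 uint8, red, green, blue; 420x560 float32, m along the optical axis (not along the pixel's ray), 0 where there is no reading.
- eyes.get_calibration(name): a dict with "fx", "fy", "cx", "cy" (pixels), "k1" (the pictures are not rectified: a ray, as slopes to the right and down, at radius r is drawn at 1 + k1 r^2 times it, then the intrinsics apply), "world_to_cam" (4x4, takes a point from world to camera coordinates). Camera axes: x right, y down, z forward; pixel columns grow to the right and rows downward; lengths in m; the calibration is good to about 2 mm. A picture is of the moment at which its call begins. get_calibration takes no time and is no camera call.
- bot.finish_job(): hands the job in, once; it reports no verdict.
The state is a dict: "t": time; "joint_positions": joint angles; "joint_velocities": joint speeds; "joint_efforts": joint torques, N m; "tcp_pos": TCP position; "ee_rot": TCP orientation; "force": force on the tool from outside, world axes, zero at the start; "ft_torque": the same for the moment, N m; "opening": opening from 0.0 (shut) to 1.0 (fully open).
Only numpy, scipy, OpenCV 4.12 (cv2) and the standard library are available. Lean on these libraries where they do the work, as an engineer would, in place of code of your own. Each camera call takes 0.05 s, during which the arm holds its last target.

TASK

Get the toe bone ready for moulding: lay it lengthwise in the shallow bed of the sloping lower mould shell, then, with the brass clip out of the way, lower the upper shell gently over the two dowels, vent end uphill, until its flange rests flush; do not let it drop. Finish by swinging the clip square across the flange to hold it down, and do not disturb the glue bottle, the vial or the brown bottle.

Things in the scene. Friction and masses are not known exactly. Their poses are not given: they have to be found in the camera images.
- pouring_stand: Fixed plywood stand, foot 168 x 118 mm; origin under its middle at bench height, z up. It carries the lower mould shell on a board that slopes 28 degrees, rising toward the stand's +x (away from the robot at yaw 0). Highest edge about 120 mm over the bench.
- mould_bed: Fixed off-white lower shell on the stand, 156 (x) x 126 (y) mm. Origin: middle of its upper face, 76 mm over the bench; z is the face's normal, 28 deg from vertical, leaning to the stand's -x; x runs uphill, y left when facing uphill. Bed for the bone: 104 (x) x 48 (y) mm, 10 mm deep, flat brown floor, plus a finger notch on each long side (x within 22 mm, out to y = +-48, as deep).
- dowel_thin (a point): Tip of the thin steel dowel of the mould_bed, at x +60, y +43, z +26 mm of it. 10 mm thick, straight for 15 mm, then a cone tip; stands along the bed's normal.
- dowel_thick (a point): Tip of the thick steel dowel of the mould_bed, at x -60, y -43, z +26 mm of it. 14 mm thick, straight for 15 mm, then a cone tip; stands along the bed's normal.
- upper_shell: Loose off-white upper shell, 0.2 to 0.45 kg, lies flange down on the bench. Origin: middle of the flange's underside; z up. Flange 150 (x) x 116 (y) x 8 mm; 13 mm hole at x +60, y +43, 17 mm hole at x -60, y -43: it fits the dowels one way only. Seated, its origin and axes match the mould_bed's. A box 120 x 64 mm rises on it to z = 29 mm (hollow 112 x 56, 24 mm high from the underside).
- grip_rib (a point): Middle of the wooden grip rib on top of the upper shell, at x 0, y 0, z +42 mm of it. The rib is 60 mm long along the shell's x, 14 mm thick, and stands free from z = 32 mm (22 mm wide foot below that) to z = 53 mm.
- vent (a point): Top of the thin vent pipe (12 mm wide) of the upper shell, at x +46, z +48 mm of it. At x -46 stands the pour cup, 25 mm wide, as tall.
- toe_bone: Sand-coloured toe bone with two knobbly ends, 92 mm long, 36 wide, 30 high, 60 g, lies on the bench. Origin under its middle, z up. Long axis along (-0.60, 0.80, 0) of its frame: thick end (30 mm high) that way, thin end (24 mm) the other; either end may lie uphill. Grasp across the waist: 21 mm wide, 22 high, 5 mm from the origin toward the thin end.
- clip (a joint): Angle (rad) of the brass clip, a flat bar that turns stiffly (0.04 N m) on a boss at x 0, y +74 mm of the mould_bed about the bed's normal; grows clockwise seen from above, range -0.1 to 1.6, stays where left. Nose 30 mm long, 14 wide, 2 mm above the seated flange: uphill at 0, square across the flange (to -y) at 1.57. Above 0.2 it bars the shell's way down.
- clip_knob (a point): Middle of the black knob on the clip's tail, opposite the nose: 12 mm thick (9 mm neck), spins freely on its post along the bed's normal; its top 9 mm above this point, the bar's top face 13 mm below. Lies at x = -26 cos(q), y = 74 + 26 sin(q), z = 29 mm of the mould_bed for clip angle q.
- glue_bottle: Bystander: white glue bottle with orange tip, 48 mm thick, 154 mm tall, stands behind the stand; origin under its middle.
- vial: Bystander: specimen vial with blue cap, 32 mm thick, 64 mm tall, stands right beside the stand; origin under its middle.
- consolidant_bottle: Bystander: brown bottle with black cap, 54 mm thick, 105 mm tall; origin under its middle.
Things that resemble listed ones, but are neither listed nor needed, are in the scene too. What is shaped like the upper_shell but purple is not meant.

How it is judged:
On the way, in this order (a step that is already met when the one before it is completed fails the run):
1. The bone lies let go in the bed of the lower shell (x of toe_bone in the frame of mould_bed between -0.02 and 0.02 m and y of toe_bone in the frame of mould_bed between -0.02 and 0.02 m and z of toe_bone in the frame of mould_bed between -0.016 and -0.002 m and contact force between the fingers and toe_bone below 0.1 N), for 0.2 s.
2. The upper shell sits flush on the lower one over both dowels, vent uphill (x of toe_bone in the frame of mould_bed between -0.02 and 0.02 m and y of toe_bone in the frame of mould_bed between -0.02 and 0.02 m and z of toe_bone in the frame of mould_bed between -0.016 and -0.002 m and x of upper_shell in the frame of mould_bed between -0.003 and 0.003 m and y of upper_shell in the frame of mould_bed between -0.003 and 0.003 m and z of upper_shell in the frame of mould_bed between -0.003 and 0.002 m and angle between the z axis of upper_shell and the z axis of mould_bed, either way round below 0.03 rad and x of vent in the frame of mould_bed above 0.03 m), for 0.2 s.
3. The clip is swung across the flange (x of upper_shell in the frame of mould_bed between -0.003 and 0.003 m and y of upper_shell in the frame of mould_bed between -0.003 and 0.003 m and z of upper_shell in the frame of mould_bed between -0.003 and 0.002 m and angle between the z axis of upper_shell and the z axis of mould_bed, either way round below 0.03 rad and x of vent in the frame of mould_bed above 0.03 m and value of joint clip above 1.25 rad), for 0.2 s.
At the end, for the whole second after the job is handed in: The bone lies in the bed (its origin within 20 mm of the bed's middle, resting on the bed floor), the upper shell over it is seated within 3 mm sideways, 2 mm in height and 0.03 rad, vent uphill; the clip joint stands above 1.25 rad; all at rest and let go (all of step 3 and x of toe_bone in the frame of mould_bed between -0.02 and 0.02 m and y of toe_bone in the frame of mould_bed between -0.02 and 0.02 m and z of toe_bone in the frame of mould_bed between -0.016 and -0.002 m and linear speed of each of upper_shell, toe_bone below 0.02 m/s); the robot touches nothing.
It fails at once if A bottle or the vial is shifted more than 20 mm or tipped more than 0.25 rad (distance of any of glue_bottle, vial, consolidant_bottle from where it was at the start of the episode above 0.02 m or angle between any of glue_bottle, vial, consolidant_bottle's own z axis and vertical above 0.25 rad).
It fails at once if The upper shell drops on the lower one: faster than 0.4 m/s within 50 mm of its seat (distance between upper_shell and mould_bed below 0.05 m and linear speed of upper_shell above 0.4 m/s).
It also fails if it takes over 70 s, if anything falls off the work surface, if the arm or the gripper's body presses on something with over 40 N, if the wrist force passes 120 N, or if a joint passes its speed limit or range.

## Working session

There is one attempt and no reset: what is moved stays moved. The work goes in short steps, Python scripts to look and compute and a tool call to move; the robot and the scene stay as the last step left them, time stands still between calls to the robot, and variables do not carry over. Pictures are saved under pics/ and viewed, and the job is handed in when it is done.

Besides the shell and the picture viewer there is one more tool, called after "Call:" by a JSON object that holds its "op" and its "data", one argument or row to a line. step_arm: Moves the arm, as the interface text tells. Its arguments: {"type":"object","properties":{"deltas":{"type":"array","items":{"type":"array","items":{"type":"number"}}},"jaw":{"type":"number"},"squeeze":{"type":"number"}},"required":["deltas"]}

```bash
mkdir -p pics; ls; cat > h.py <<'E'
import numpy as np, cv2
from station import bot, eyes
def snap(n,tag):
    p,d=eyes.camera(n); cv2.imwrite(f'pics/{tag}.png',p[:,:,::-1]); np.save(f'pics/{tag}.npy',d); return p,d
E
python3 - <<'E'
from h import *
for n in('scene','top'):
    snap(n,n+'0'); c=eyes.get_calibration(n); print(n,{k:np.round(v,4).tolist() for k,v in c.items()})
print(bot.sense())
E
```

```text
pics
scene {'fx': 379.5346, 'fy': 379.5346, 'cx': 277.1421, 'cy': 204.4993, 'k1': 0.03, 'world_to_cam': [[0.5079, -0.8613, -0.0117, -0.4473], [-0.4403, -0.248, -0.8629, 0.2722], [0.7403, 0.4434, -0.5052, 0.8947], [0.0, 0.0, 0.0, 1.0]]}
top {'fx': 412.3648, 'fy': 412.3648, 'cx': 282.2673, 'cy': 211.0315, 'k1': 0.0118, 'world_to_cam': [[-0.0603, -0.9982, 0.0013, -0.1697], [-0.9747, 0.0586, -0.2159, 0.5939], [0.2154, -0.0143, -0.9764, 1.3271], [0.0, 0.0, 0.0, 1.0]]}
{'t': 0.1, 'joint_positions': array([ 1.13839487e+00,  3.51193016e-01,  1.65237275e+00,  3.05598867e-05,
        1.13914453e+00, -8.45921642e-02]), 'joint_velocities': array([-3.94503368e-04,  1.51818779e-03, -2.19230271e-03,  4.74661804e-04,
       -1.49112641e-05, -6.27131508e-05]), 'joint_efforts': array([ 1.19941978e-03, -4.98025417e+01, -2.85710049e+01,  7.00674998e-02,
        2.38845596e-02,  1.53478527e-05]), 'tcp_pos': array([0.18728741, 0.51677914, 0.21814463]), 'ee_rot': array([-1.56264984e-04,  1.73035688e-01,  9.84915397e-01, -5.36711621e-04]), 'force': array([ 0.91368818, -0.03221466, -0.48733762]), 'ft_torque': array([-0.01170614,  0.02461477, -0.01986852]), 'opening': 0.9979858555442107}
```

View pics/scene0.png

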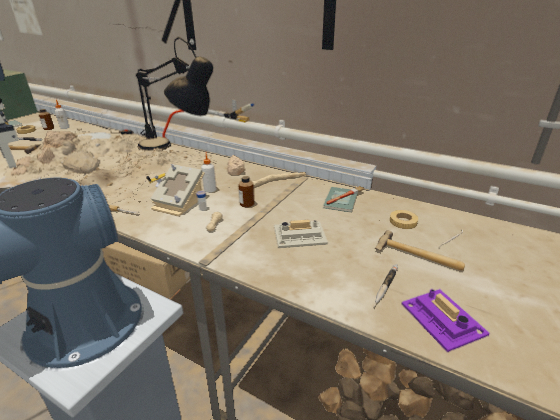

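View pics/top0.png

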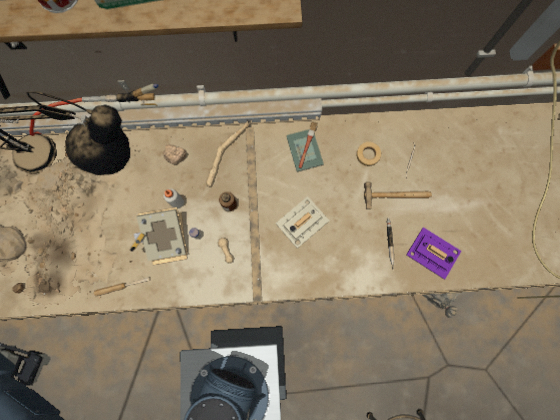

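```bash
cat >> h.py <<'E'
def unproj(n,u,v,z=None,d=None):
    """world point from pixel: by depth d (along axis) or at world height z"""
    c=eyes.get_calibration(n); W=np.array(c['world_to_cam'])
    K=np.array([[c['fx'],0,c['cx']],[0,c['fy'],c['cy']],[0,0,1]])
    s=cv2.undistortPoints(np.array([[[u,v]]],float),K,np.array([c['k1'],0,0,0.]))[0,0]
    r=W[:3,:3].T@np.array([s[0],s[1],1]); o=-W[:3,:3].T@W[:3,3]
    if d is None: d=(z-o[2])/r[2]
    return o+r*d
def proj(n,P):
    c=eyes.get_calibration(n); W=np.array(c['world_to_cam'])
    K=np.array([[c['fx'],0,c['cx']],[0,c['fy'],c['cy']],[0,0,1]])
    return cv2.projectPoints(np.atleast_2d(P).astype(float),cv2.Rodrigues(W[:3,:3])[0],W[:3,3],K,np.array([c['k1'],0,0,0.]))[0][:,0]
def cloud(n,d):
    c=eyes.get_calibration(n); W=np.array(c['world_to_cam'])
    K=np.array([[c['fx'],0,c['cx']],[0,c['fy'],c['cy']],[0,0,1]])
    h,w=d.shape; uv=np.stack(np.meshgrid(np.arange(w),np.arange(h)),-1).reshape(-1,1,2).astype(float)
    s=cv2.undistortPoints(uv,K,np.array([c['k1'],0,0,0.]))[:,0]
    P=np.c_[s,np.ones(len(s))]*d.reshape(-1,1)
    return ((P-W[:3,3])@W[:3,:3]).reshape(h,w,3)
def crop(tag,u0,v0,u1,v1,k,out):
    im=cv2.imread(f'pics/{tag}.png')[v0:v1,u0:u1]; cv2.imwrite(f'pics/{out}.png',cv2.resize(im,None,fx=k,fy=k,interpolation=cv2.INTER_CUBIC))
E
python3 - <<'E'
from h import *
crop('top0',120,180,250,280,6,'c1'); crop('top0',265,185,340,260,8,'c2'); crop('scene0',140,145,260,240,6,'c3')
C=cloud('top',np.load('pics/top0.npy'))
for u,v in[(225,250),(303,222),(160,235),(172,196),(228,200),(195,232),(435,252)]: print(u,v,C[v,u].round(4))
E
```

```text
225 250 [ 0.4678 -0.0028  0.0233]
303 222 [ 0.5442 -0.2734  0.0471]
160 235 [0.5247 0.2049 0.069 ]
172 196 [0.645  0.1543 0.1098]
228 200 [ 0.6218 -0.0282  0.1043]
195 232 [0.528  0.0891 0.0683]
435 252 [ 0.416  -0.707   0.0458]
```

View pics/c1.png

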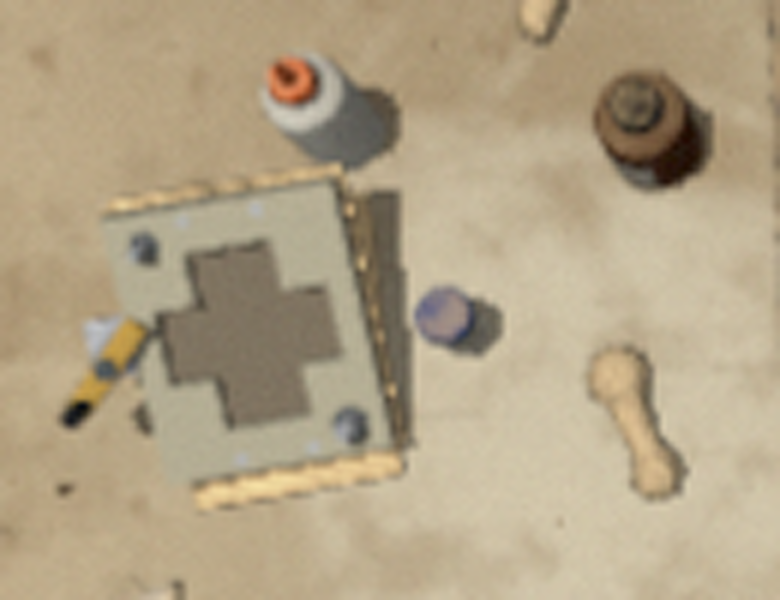

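View pics/c2.png

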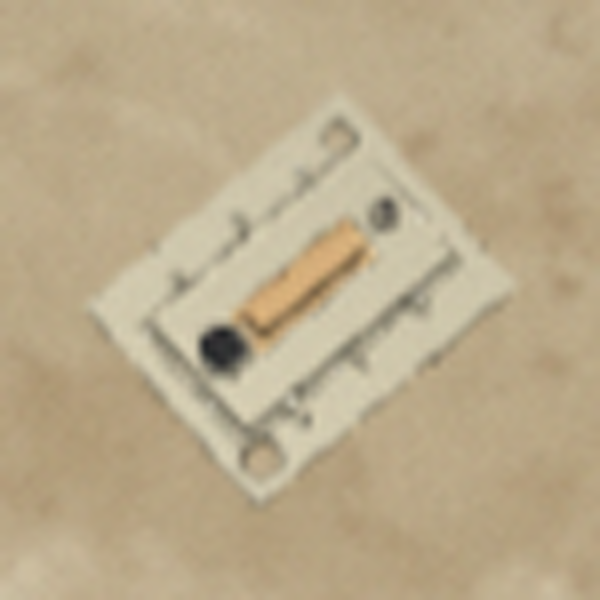

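View pics/c3.png

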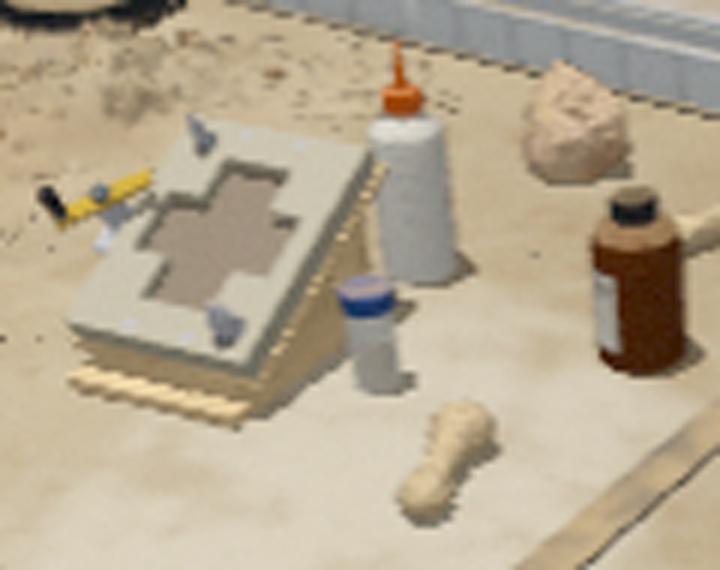

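```bash
python3 - <<'E'
from h import *
from scipy.optimize import least_squares
crop('top0',132,205,192,270,10,'c4'); crop('scene0',145,160,210,220,12,'c5')
th=np.deg2rad(28)
for n in('top','scene'):
    C=cloud(n,np.load(f'pics/{n}0.npy')); P=C.reshape(-1,3)
    ok=(np.abs(P[:,0]-.53)<.1)&(np.abs(P[:,1]-.2)<.1)&(P[:,2]>.03)&(P[:,2]<.13)
    P=P[ok]
    # ransac plane w/ slope 28
    best=None; rng=np.random.default_rng(0)
    for i in range(500):
        a=P[rng.choice(len(P),3,False)]; m=np.cross(a[1]-a[0],a[2]-a[0]); m/=np.linalg.norm(m)+1e-12; m*=np.sign(m[2])
        if abs(m[2]-np.cos(th))>.04: continue
        k=np.abs((P-a[0])@m)<.002
        if best is None or k.sum()>best.sum(): best=k
    Q=P[best]; c=Q.mean(0); m=np.linalg.svd(Q-c)[2][2]; m*=np.sign(m[2])
    print(n,len(Q),'normal',m.round(4),'tilt',np.degrees(np.arccos(m[2])),'yaw',np.degrees(np.arctan2(-m[1],-m[0])))
    yaw=np.arctan2(-m[1],-m[0])
    # inplane rect
    ex=np.array([np.cos(yaw)*np.cos(th),np.sin(yaw)*np.cos(th),np.sin(th)]); ey=np.array([-np.sin(yaw),np.cos(yaw),0])
    q=np.c_[(Q-c)@ex,(Q-c)@ey].astype(np.float32)
    r=cv2.minAreaRect(q*1000); print(r, 'centre',(c+ex*r[0][0]/1000+ey*r[0][1]/1000).round(4), 'mean',c)
E
```

```text
top 594 normal [-0.4724 -0.0436  0.8803] tilt 28.31837457616331 yaw 5.272748287085201
((-4.0045013427734375, -14.087959289550781), (157.9044189453125, 155.8169403076172), 1.1524662971496582) centre [0.5222 0.1843 0.075 ] mean [0.52446056 0.19869558 0.07687821]
scene 542 normal [-0.4673 -0.0599  0.8821] tilt 28.10842098938059 yaw 7.306925166424473
((-0.9000473022460938, -8.068801879882812), (157.42210388183594, 172.5438995361328), 0.043877508491277695) centre [0.5223 0.1888 0.0766] mean [0.52205074 0.19693514 0.07703014]
```

View pics/c4.png

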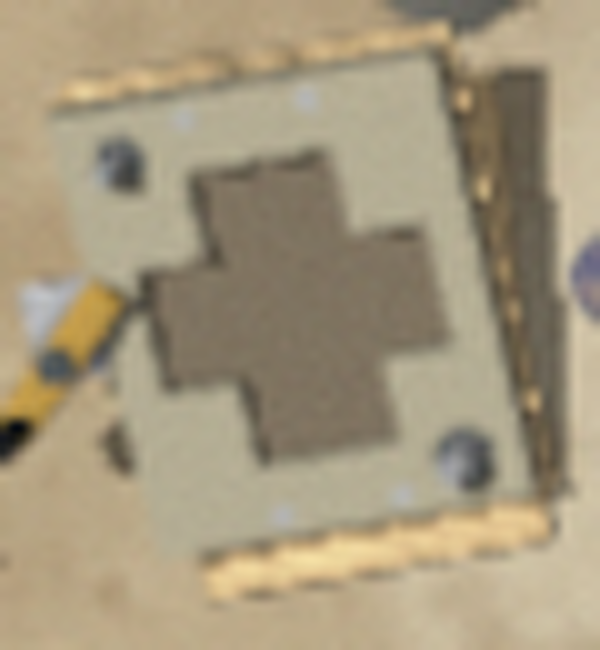

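View pics/c5.png

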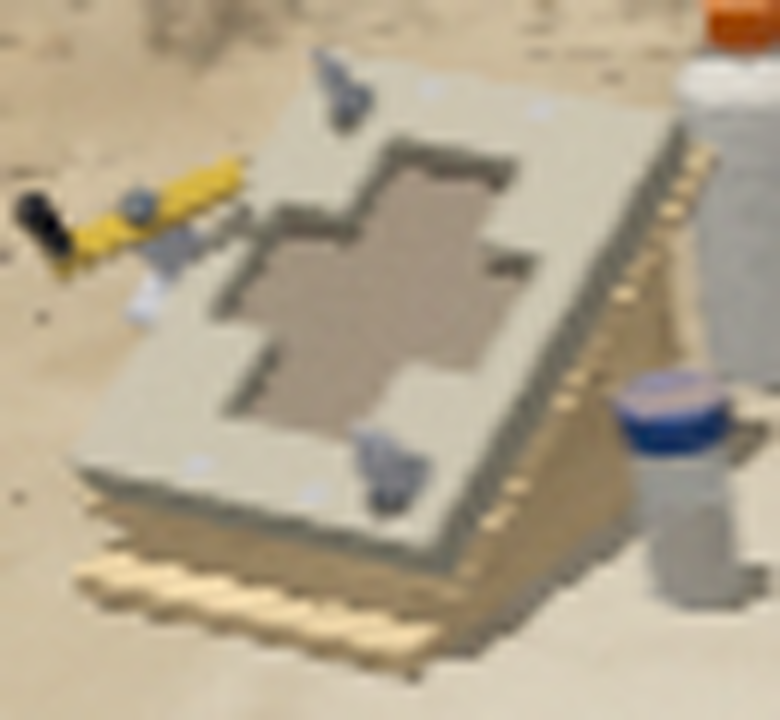

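```bash
cat >> h.py <<'E'
th=np.deg2rad(28)
def bedT(x,y,yaw,z=.076):
    ex=np.array([np.cos(yaw)*np.cos(th),np.sin(yaw)*np.cos(th),np.sin(th)]); ey=np.array([-np.sin(yaw),np.cos(yaw),0])
    T=np.eye(4); T[:3,0]=ex;T[:3,1]=ey;T[:3,2]=np.cross(ex,ey);T[:3,3]=x,y,z; return T
def ap(T,p): return np.atleast_2d(p)@T[:3,:3].T+T[:3,3]
E
python3 - <<'E'
from h import *
from scipy.optimize import least_squares
top=[((78,63,0),(55,112)),((78,-63,0),(440,52)),((-78,-63,0),(540,489)),((-78,63,0),(162,560)),
((52,24,0),(192,178)),((52,-24,0),(325,150)),((22,48,0),(145,272)),((22,-48,0),(425,228)),((-52,24,0),(265,465)),((-52,-24,0),(398,440)),((-22,48,0),(170,390)),((-22,-48,0),(450,343))]
sc=[((78,-63,0),(680,118)),((-78,63,0),(75,463)),((-78,-63,0),(430,553)),((60,43,26),(318,50)),((-60,-43,26),(360,425)),((52,24,0),(395,138)),((52,-24,0),(518,158))]
A=np.array([p for p,_ in top])/1000; a=np.array([132,205])+(np.array([q for _,q in top])+.5)/10-.5
B=np.array([p for p,_ in sc])/1000; b=np.array([145,160])+(np.array([q for _,q in sc])+.5)/12-.5
def f(v,full=False):
    T=bedT(*v)
    r1=proj('top',ap(T,A))-a; r2=proj('scene',ap(T,B))-b
    return np.r_[r1,r2].ravel()
s=least_squares(f,[.523,.2,.1],loss='soft_l1',f_scale=.5); print(s.x,np.degrees(s.x[2])); print(f(s.x).reshape(-1,2).round(1).tolist())
for n,X,y in(('top',A,a),('scene',B,b)):
    g=least_squares(lambda v:(proj(n,ap(bedT(*v),X))-y).ravel(),[.523,.2,.1],loss='soft_l1',f_scale=.5); print(n,g.x)
T=bedT(*s.x); np.save('bed.npy',s.x)
# face overlay + clip knob preds
for n,off,k,out in(('top',(132,205),10,'c4'),('scene',(145,160),12,'c5')):
    im=cv2.imread(f'pics/{out}.png')
    def P(p): return tuple(int(t) for t in ((proj(n,ap(T,np.array(p)/1000))[0]-off+.5)*k-.5))
    for R in([(78,63,0),(78,-63,0),(-78,-63,0),(-78,63,0)],):
        for i in range(4): cv2.line(im,P(R[i]),P(R[(i+1)%4]),(0,0,255),1)
    for d in((60,43),(-60,-43)): cv2.line(im,P((*d,0)),P((*d,26)),(0,255,0),1)
    for q in(.7,.8,.9,1.0,1.1): cv2.circle(im,P((-26*np.cos(q),74+26*np.sin(q),38)),3,(255,0,255),-1)
    cv2.imwrite(f'pics/{out}o.png',im)
E
```

```text
[0.52224182 0.198447   0.10940291] 6.268324928337853
[[-0.6, 0.3], [-0.4, -0.1], [-0.2, 0.4], [0.1, -0.3], [-0.4, -0.7], [1.0, -0.4], [-0.9, -0.3], [0.3, -0.7], [-0.3, 0.0], [0.7, 0.1], [-0.2, 0.4], [0.7, 0.2], [-0.0, 0.2], [-0.5, 0.2], [-0.1, -0.1], [0.1, 0.2], [0.1, 0.8], [0.0, 0.1], [0.9, 0.7]]
top [0.52201527 0.19817785 0.10637985]
scene [0.52380148 0.20007042 0.11313861]
```

View pics/c4o.png

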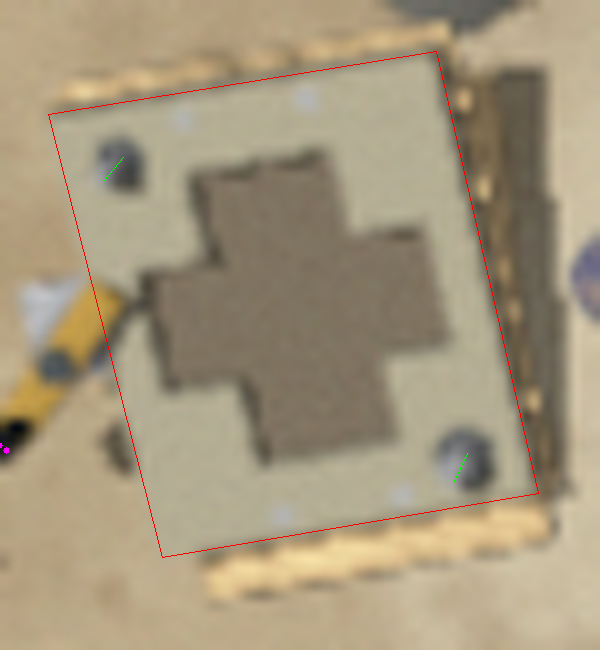

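View pics/c5o.png

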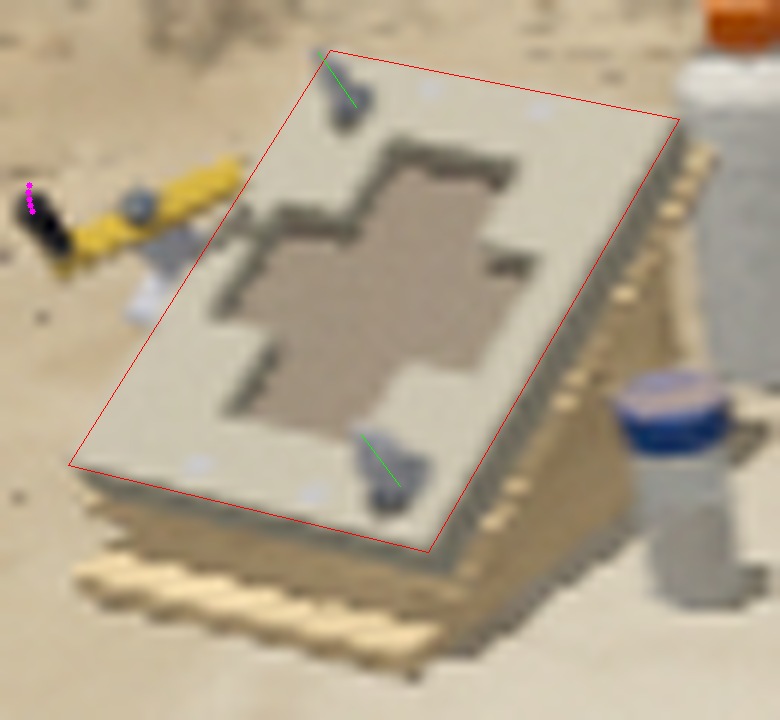

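```bash
python3 - <<'E'
from h import *
im=cv2.imread('pics/top0.png')
for n in('top','scene'):
    C=cloud(n,np.load(f'pics/{n}0.npy')).reshape(-1,3)
    P=C[(np.abs(C[:,0]-.467)<.07)&(np.abs(C[:,1]+.003)<.05)&(C[:,2]>.008)&(C[:,2]<.05)]
    r=cv2.minAreaRect((P[:,:2]*1000).astype(np.float32)); print(n,len(P),r,P[:,2].max())
    c=P[:,:2].mean(0); u=np.linalg.svd(P[:,:2]-c)[2][0]; u*=np.sign(u[0]); s=(P[:,:2]-c)@u; w=(P[:,:2]-c)@np.array([-u[1],u[0]])
    print(c,u,s.min(),s.max())
    for a in np.arange(-.05,.05,.01):
        k=(s>a)&(s<a+.01)
        if k.any(): print(round(a,3),k.sum(),(w[k].min()*1000).round(),(w[k].max()*1000).round(),P[k,2].max().round(4))
crop('top0',205,225,245,270,12,'c6')
C=cloud('top',np.load('pics/top0.npy')).reshape(-1,3)
k=(np.abs(C[:,0]-.54)<.12)&(np.abs(C[:,1]+.27)<.12)
P=C[k&(C[:,2]>.0045)&(C[:,2]<.012)]; print(len(P),cv2.minAreaRect((C[k&(C[:,2]>.0045)][:,:2]*1000).astype(np.float32)))
P=C[k&(C[:,2]>.022)&(C[:,2]<.034)]; print(len(P),cv2.minAreaRect((P[:,:2]*1000).astype(np.float32)))
P=C[k&(C[:,2]>.05)]; print(len(P),cv2.minAreaRect((P[:,:2]*1000).astype(np.float32)), P.mean(0))
E
```

```text
top 201 ((464.991455078125, -7.38250732421875), (62.65995407104492, 89.20404815673828), 84.73681640625) 0.03423781634326681
[ 0.46865214 -0.00397717] [0.94296756 0.33288464] -0.04652492764259434 0.04425654358767509
-0.05 13 -10.0 7.0 0.0227
-0.04 25 -14.0 45.0 0.0235
-0.03 20 -13.0 10.0 0.0258
-0.02 20 -30.0 10.0 0.0241
-0.01 18 -9.0 11.0 0.0237
0.0 18 -8.0 12.0 0.0251
0.01 26 -13.0 14.0 0.0277
0.02 29 -16.0 17.0 0.0342
0.03 27 -17.0 15.0 0.03
0.04 5 -10.0 7.0 0.0273
scene 164 ((466.07269287109375, -7.907800674438477), (87.49349212646484, 34.327247619628906), 20.669639587402344) 0.032512548795579715
[ 0.46575326 -0.00977733] [0.95627429 0.29247133] -0.04313539227070239 0.045372345274920345
-0.05 4 -2.0 5.0 0.0225
-0.04 32 -11.0 17.0 0.0232
-0.03 19 -12.0 15.0 0.0258
-0.02 7 -9.0 5.0 0.0236
-0.01 16 -7.0 9.0 0.0238
0.0 10 -6.0 14.0 0.0248
0.01 20 -6.0 14.0 0.0269
0.02 33 -12.0 18.0 0.0306
0.03 20 -13.0 21.0 0.0325
0.04 3 -9.0 -1.0 0.028
659 ((541.2529907226562, -270.10699462890625), (235.220458984375, 239.67059326171875), 2.2612500190734863)
467 ((552.5535278320312, -273.58331298828125), (64.62020874023438, 120.7220230102539), 37.213890075683594)
59 ((549.3628540039062, -270.1649475097656), (13.540116310119629, 65.21598052978516), 36.81694793701172) [ 0.55137775 -0.2730758   0.05305865]
```

View pics/c6.png

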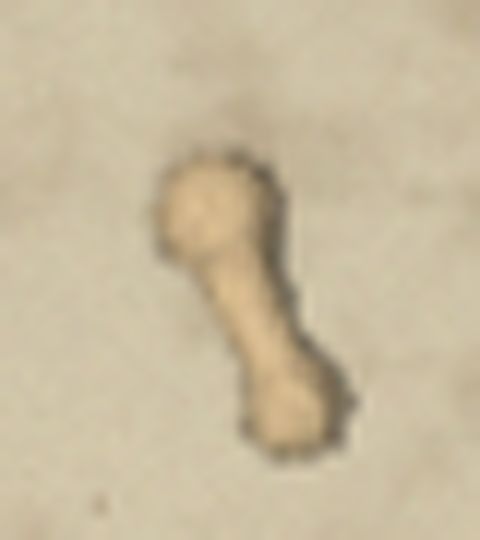

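```bash
cat >> h.py <<'E'
from scipy.spatial.transform import Rotation as Ro
def R_now(s): q=s['ee_rot']; return Ro.from_quat([q[1],q[2],q[3],q[0]]).as_matrix()
def go(p,jawang=None):
    """delta row (cm, rad) from the current measured pose to TCP p with jaw axis at world angle jawang (deg)"""
    s=bot.sense(); R=R_now(s); d=R.T@(np.array(p)-s['tcp_pos'])*100
    sp=0
    if jawang is not None:
        cur=np.arctan2(R[1,1],R[0,1]); sp=-(np.deg2rad(jawang)-cur); sp=(sp+np.pi/2)%np.pi-np.pi/2
    print('t',round(s['t'],2),'row',d.round(2).tolist(),round(sp,4),'j6',s['joint_positions'][5].round(3),'F',s['force'].round(2)); return d,sp
def st():
    s=bot.sense(); R=R_now(s); print('t',round(s['t'],2),'tcp',s['tcp_pos'].round(4),'jaw',np.degrees(np.arctan2(R[1,1],R[0,1])).round(2),'tiltz',R[:,2].round(4),'F',s['force'].round(2),'open mm',round(s['opening']*93,1),'j',s['joint_positions'].round(2))
E
python3 -c "
from h import *
st(); go([.462,-.0076,.12],108.5);go([.462,-.0076,.007],108.5)
print(R_now(bot.sense()).round(3))"
```

```text
t 0.1 tcp [0.1873 0.5168 0.2181] jaw 70.07 tiltz [-5.e-04 -1.e-03 -1.e+00] F [ 0.91 -0.03 -0.49] open mm 92.8 j [ 1.14  0.35  1.65  0.    1.14 -0.08]
t 0.1 row [-43.7, -39.92, 9.85] -0.6707 j6 -0.085 F [ 0.91 -0.03 -0.49]
t 0.1 row [-43.7, -39.91, 21.15] -0.6707 j6 -0.085 F [ 0.91 -0.03 -0.49]
[[-0.94   0.341 -0.   ]
 [ 0.341  0.94  -0.001]
 [ 0.    -0.001 -1.   ]]
```

Call:
{"op": "step_arm", "data": {
  "deltas": [
    [-43.7,-39.9,9.8,-0.67],
    [-43.7,-39.9,9.8,-0.67],
    [-43.7,-39.9,9.8,-0.67],
    [-43.7,-39.9,9.8,-0.67],
    [-43.7,-39.9,9.8,-0.67],
    [-43.7,-39.9,9.8,-0.67],
    [-43.7,-39.9,9.8,-0.67],
    [-43.7,-39.9,9.8,-0.67],
    [-43.7,-39.9,9.8,-0.67],
    [-43.7,-39.9,9.8,-0.67],
    [-43.7,-39.9,9.8,-0.67],
    [-43.7,-39.9,9.8,-0.67],
    [-43.7,-39.9,9.8,-0.67]
  ],
  "jaw": 0.3,
  "squeeze": 8
}}

```text
t: 1.72
tcp_pos: [0.4618, -0.006, 0.1208]
ee_rot: [-0.0, -0.161, 0.987, 0.0]
force: [-0.6, 0.3, -0.0]
opening: 0.65
```

```bash
python3 -c "
from h import *
st(); go([.462,-.0076,.007],108.5)
snap('top','t1');snap('scene','s1');crop('top','t1'and 0,0,1,1,1,'x') if 0 else None
crop('t1',180,190,270,290,6,'t1c');crop('s1',180,150,270,250,6,'s1c')"
```

```text
t 1.73 tcp [ 0.4618 -0.006   0.1208] jaw 108.54 tiltz [-1.e-04  1.e-04 -1.e+00] F [-0.62  0.3  -0.02] open mm 60.5 j [-0.11  0.33  1.96  0.    0.85 -2.01]
t 1.73 row [0.04, -0.16, 11.38] 0.0008 j6 -2.008 F [-0.62  0.3  -0.02]
```

View pics/t1c.png

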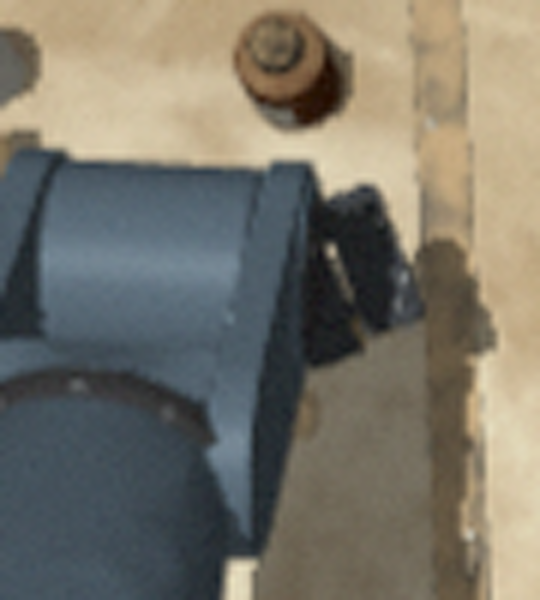

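View pics/s1c.png

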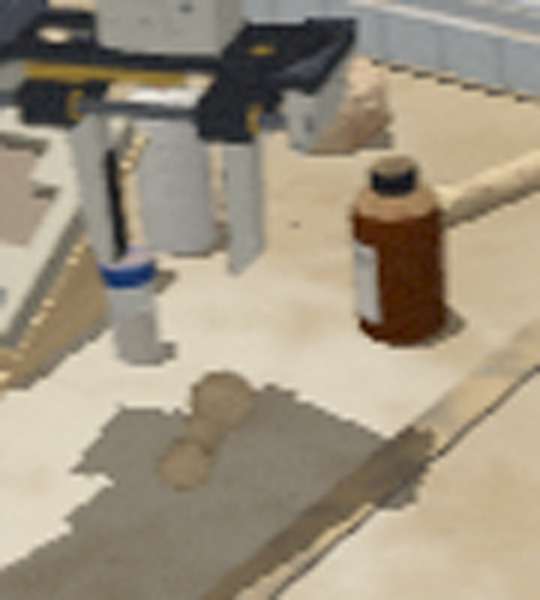

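Call:
{"op": "step_arm", "data": {
  "deltas": [
    [0,-0.16,5,0],
    [0,-0.16,9.5,0],
    [0,-0.16,11.0,0],
    [0,-0.16,11.4,0],
    [0,-0.16,11.4,0]
  ]
}}

```text
t: 2.45
tcp_pos: [0.4635, -0.0084, 0.0077]
ee_rot: [0.001, -0.161, 0.987, -0.0]
force: [0.3, -0.1, 0.2]
opening: 0.651
```

Call:
{"op": "step_arm", "data": {
  "deltas": [
    [0,0,0,0],
    [0,0,0,0],
    [0,0,0,0],
    [0,0,0,0],
    [0,0,0,0]
  ],
  "jaw": -1,
  "squeeze": 6
}}

```text
t: 3.08
tcp_pos: [0.4628, -0.0085, 0.0067]
ee_rot: [-0.0, -0.16, 0.987, 0.0]
force: [-1.0, 0.5, 2.2]
opening: 0.226
```

```bash
python3 -c "
from h import *
st()"
```

```text
t 3.08 tcp [ 0.4628 -0.0085  0.0067] jaw 108.47 tiltz [-0. -0. -1.] F [-1.02  0.54  2.23] open mm 21.0 j [-0.12  0.55  2.01 -0.    0.58 -2.01]
```

```bash
python3 -c "
from h import *
b=np.load('bed.npy'); T=bedT(*b); p=ap(T,[-.006,0,.003])[0]-[0,0,.0075]; print(p)
go(p+[0,0,.09],90+np.degrees(b[2])); go(p,90+np.degrees(b[2]))"
```

```text
[0.51557581 0.1977148  0.06833201]
t 3.08 row [-11.54, 17.89, -15.16] 0.2129 j6 -2.012 F [-1.02  0.54  2.23]
t 3.08 row [-11.54, 17.89, -6.16] 0.2129 j6 -2.012 F [-1.02  0.54  2.23]
```

Call:
{"op": "step_arm", "data": {
  "deltas": [
    [0,0,-3,0],
    [0,0,-8,0],
    [0,0,-13,0.05],
    [-3,4.5,-15.1,0.1],
    [-6,9,-15.1,0.15],
    [-9,13.5,-15.1,0.21],
    [-11.5,17.9,-15.1,0.213],
    [-11.5,17.9,-15.1,0.213],
    [-11.5,17.9,-15.1,0.213]
  ]
}}

```text
t: 4.2
tcp_pos: [0.5148, 0.1972, 0.1573]
ee_rot: [-0.0, -0.055, 0.998, -0.0]
force: [-0.3, -0.5, -0.9]
opening: 0.22
```

```bash
python3 -c "
from h import *
st();b=np.load('bed.npy'); T=bedT(*b); p=ap(T,[-.006,0,.003])[0]-[0,0,.0075]
go(p,90+np.degrees(b[2]))
snap('scene','s2'); crop('s2',130,110,250,220,6,'s2c')"
```

```text
t 4.2 tcp [0.5148 0.1972 0.1573] jaw 96.28 tiltz [-9.e-04 -5.e-04 -1.e+00] F [-0.27 -0.51 -0.95] open mm 20.5 j [ 0.28  0.42  1.71 -0.    1.01 -1.4 ]
t 4.2 row [-0.1, 0.04, 8.89] 0.0002 j6 -1.399 F [-0.27 -0.51 -0.95]
```

View pics/s2c.png

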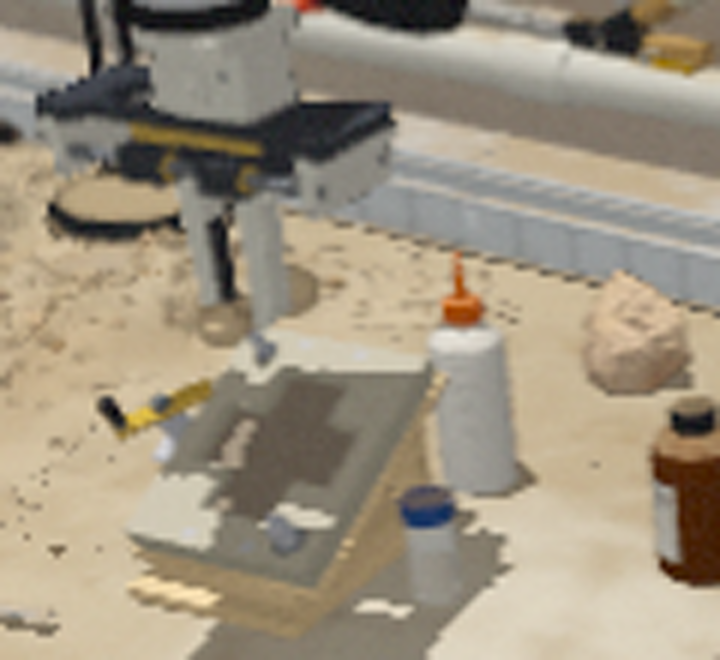

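Call:
{"op": "step_arm", "data": {
  "deltas": [
    [-0.1,0,3,0],
    [-0.1,0,5,0],
    [-0.1,0,6,0],
    [-0.1,0,6.5,0],
    [-0.1,0,7,0],
    [-0.1,0,7.4,0]
  ],
  "squeeze": 4
}}

```text
t: 5.0
tcp_pos: [0.5166, 0.1979, 0.0839]
ee_rot: [0.001, -0.055, 0.999, 0.0]
force: [-0.7, -0.0, -0.4]
opening: 0.218
```

Call:
{"op": "step_arm", "data": {
  "deltas": [
    [0,0,0.4,0],
    [0,0,0.8,0],
    [0,0,1.1,0],
    [0,0,1.3,0],
    [0,0,1.3,0]
  ]
}}

```text
t: 5.62
tcp_pos: [0.5164, 0.1977, 0.0707]
ee_rot: [0.0, -0.055, 0.999, -0.0]
force: [0.6, 0.4, -0.1]
opening: 0.22
```

```bash
python3 -c "
from h import *
st()
snap('scene','s3'); crop('s3',130,110,250,220,6,'s3c')"
```

```text
t 5.62 tcp [0.5164 0.1977 0.0707] jaw 96.26 tiltz [ 4.e-04 -0.e+00 -1.e+00] F [ 0.56  0.38 -0.07] open mm 20.5 j [ 0.28  0.55  1.76 -0.    0.83 -1.4 ]
```

View pics/s3c.png

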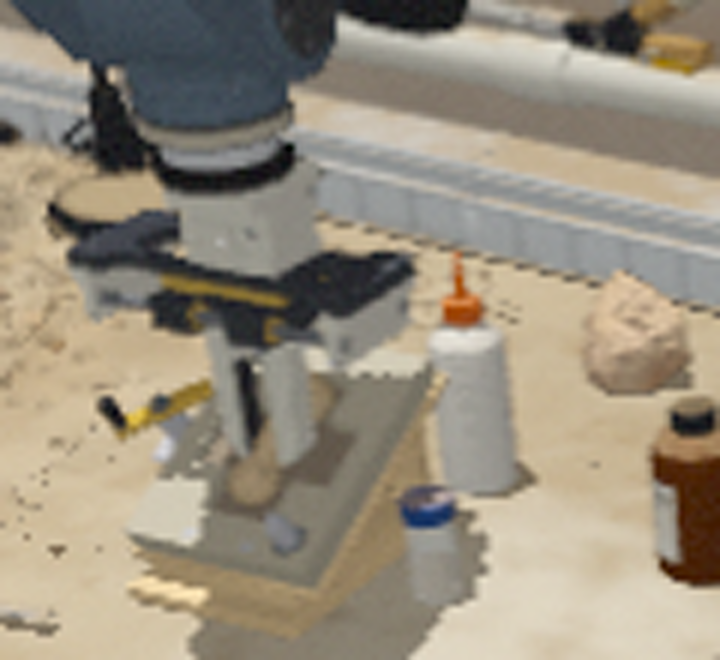

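Call:
{"op": "step_arm", "data": {
  "deltas": [
    [0,0,0.15,0],
    [0,0,0.25,0],
    [0,0,0.25,0]
  ]
}}

```text
t: 6.05
tcp_pos: [0.5166, 0.1979, 0.0685]
ee_rot: [0.001, -0.055, 0.999, 0.0]
force: [0.6, -2.0, 3.7]
opening: 0.216
```

Call:
{"op": "step_arm", "data": {
  "deltas": [
    [0,0,0,0],
    [0,0,0,0],
    [0,0,0,0],
    [0,0,-2,0],
    [0,0,-6,0],
    [0,0,-12,0],
    [0,0,-15,0]
  ],
  "jaw": -0.05
}}

```text
t: 6.92
tcp_pos: [0.5168, 0.1981, 0.2211]
ee_rot: [0.002, -0.055, 0.999, 0.0]
force: [0.7, 0.1, -0.6]
opening: 0.478
```

```bash
python3 -c "
from h import *
st()
snap('scene','s4'); crop('s4',140,140,230,220,8,'s4c')"
```

```text
t 6.92 tcp [0.5168 0.1981 0.2211] jaw 96.26 tiltz [ 0.0032  0.001  -1.    ] F [ 0.66  0.09 -0.55] open mm 44.4 j [ 0.28  0.35  1.64  0.    1.14 -1.4 ]
```

View pics/s4c.png

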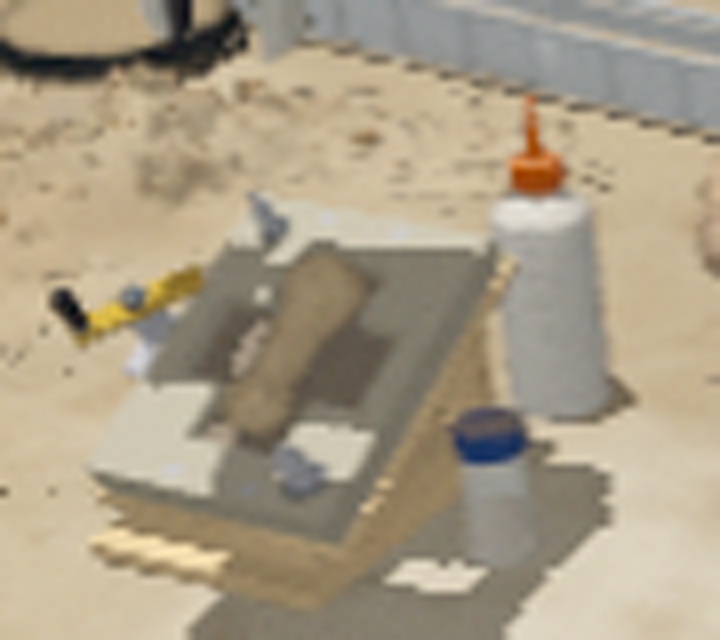

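```bash
python3 -c "
from h import *
b=np.load('bed.npy'); T=bedT(*b)
C=cloud('scene',np.load('pics/s4.npy')); 
for q in (.6,.7,.8,.9,1.,1.1,1.2):
  p=np.array([[-26*np.cos(q),74+26*np.sin(q),38],[-26*np.cos(q),74+26*np.sin(q),16],[30*np.cos(q),74-30*np.sin(q),16],[0,74,18]])/1000
  for n,off,k in(('top',(132,205),10),('scene',(145,160),12)): print(q,n,(((proj(n,ap(T,p))-off+.5)*k)-.5).round().tolist())
P=C.reshape(-1,3); L=(P-T[:3,3])@T[:3,:3]
k=(abs(L[:,0])<.05)&(abs(L[:,1])<.022)&(L[:,2]>-.03)&(L[:,2]<.05); import sys
print('bone pts z', np.percentile(L[k,2],[1,5,50,90,99]).round(4)); kk=k&(L[:,2]>.004); print(L[kk].min(0),L[kk].max(0))
for a in np.arange(-50,50,10):
  m=kk&(L[:,0]*1000>a)&(L[:,0]*1000<a+10)
  if m.any(): print(a,m.sum(),L[m,1].min().round(3),L[m,1].max().round(3),L[m,2].max().round(4))
"
```

```text
0.6 top [[14.0, 454.0], [32.0, 430.0], [95.0, 281.0], [59.0, 363.0]]
0.6 scene [[35.0, 217.0], [72.0, 262.0], [237.0, 158.0], [145.0, 210.0]]
0.7 top [[6.0, 450.0], [24.0, 426.0], [103.0, 285.0], [59.0, 363.0]]
0.7 scene [[32.0, 212.0], [69.0, 257.0], [240.0, 164.0], [145.0, 210.0]]
0.8 top [[-1.0, 446.0], [17.0, 422.0], [112.0, 290.0], [59.0, 363.0]]
0.8 scene [[30.0, 206.0], [67.0, 251.0], [243.0, 171.0], [145.0, 210.0]]
0.9 top [[-8.0, 441.0], [10.0, 418.0], [119.0, 295.0], [59.0, 363.0]]
0.9 scene [[29.0, 199.0], [65.0, 245.0], [245.0, 178.0], [145.0, 210.0]]
1.0 top [[-14.0, 436.0], [4.0, 412.0], [127.0, 302.0], [59.0, 363.0]]
1.0 scene [[29.0, 193.0], [65.0, 238.0], [245.0, 185.0], [145.0, 210.0]]
1.1 top [[-20.0, 430.0], [-2.0, 407.0], [133.0, 308.0], [59.0, 363.0]]
1.1 scene [[29.0, 186.0], [65.0, 231.0], [245.0, 193.0], [145.0, 210.0]]
1.2 top [[-25.0, 424.0], [-7.0, 401.0], [139.0, 316.0], [59.0, 363.0]]
1.2 scene [[30.0, 179.0], [67.0, 224.0], [244.0, 201.0], [145.0, 210.0]]
bone pts z [-0.0115 -0.0102  0.0077  0.0173  0.0221]
[-0.04347885 -0.02089103  0.00428164] [0.04441152 0.01420337 0.02310845]
-50 3 -0.006 0.005 0.0115
-40 21 -0.011 0.011 0.0167
-30 13 -0.011 0.011 0.0157
-20 15 -0.01 0.008 0.0163
-10 15 -0.008 0.009 0.0152
0 14 -0.01 0.011 0.0163
10 18 -0.014 0.009 0.02
20 31 -0.02 0.014 0.0231
30 19 -0.021 0.01 0.0219
40 4 -0.014 -0.005 0.0153
```

```bash
cat >> h.py <<'E'
def knobtcp(q,up=0):
    b=np.load('bed.npy'); return ap(bedT(*b),[-.026*np.cos(q),.074+.026*np.sin(q),.033])[0]-[0,0,.0068-up]
E
python3 -c "
from h import *
b=np.load('bed.npy');J=90+np.degrees(b[2])
go(knobtcp(.78,.04),J);go(knobtcp(.78),J)
R=R_now(bot.sense())
for q in(.6,.4,.2,.05,-.03): print((R.T@(knobtcp(q)-knobtcp(.78))*100).round(2))
"
```

```text
t 6.97 row [2.81, 9.17, 9.43] -0.0001 j6 -1.398 F [-0.74 -0.04  3.15]
t 6.97 row [2.84, 9.17, 13.43] -0.0001 j6 -1.398 F [-0.74 -0.04  3.15]
[ 0.26 -0.36  0.14]
[ 0.48 -0.82  0.25]
[ 0.62 -1.31  0.32]
[ 0.66 -1.7   0.34]
[ 0.66 -1.91  0.35]
```

Call:
{"op": "step_arm", "data": {
  "deltas": [
    [2.0,5,3,0],
    [2.8,9.2,7,0],
    [2.8,9.2,9.4,0],
    [2.8,9.2,9.4,0],
    [2.8,9.2,9.4,0]
  ],
  "jaw": -0.3
}}

```text
t: 7.6
tcp_pos: [0.4789, 0.2861, 0.125]
ee_rot: [0.0, -0.054, 0.999, 0.0]
force: [-0.2, 0.7, 0.3]
opening: 0.348
```

```bash
python3 -c "
from h import *
b=np.load('bed.npy');J=90+np.degrees(b[2])
st();go(knobtcp(.78),J)
snap('scene','s5'); crop('s5',110,110,210,210,7,'s5c')"
```

```text
t 7.6 tcp [0.4789 0.2861 0.125 ] jaw 96.23 tiltz [ 8.e-04  4.e-04 -1.e+00] F [-0.24  0.66  0.34] open mm 32.3 j [ 0.46  0.48  1.72 -0.    0.95 -1.22]
t 7.6 row [-0.17, 0.04, 3.53] -0.0007 j6 -1.224 F [-0.24  0.66  0.34]
```

View pics/s5c.png

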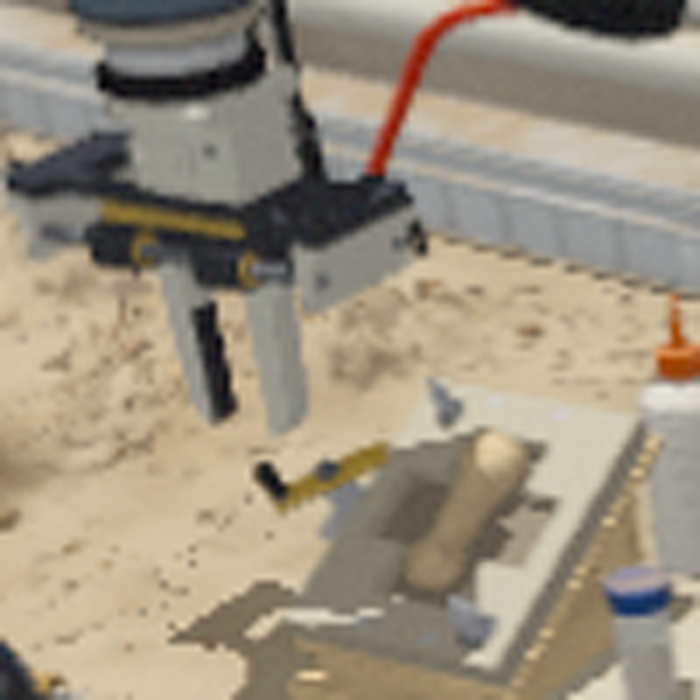

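Call:
{"op": "step_arm", "data": {
  "deltas": [
    [-0.2,0,1.5,0],
    [-0.2,0,2.8,0],
    [-0.2,0,3.5,0],
    [-0.2,0,3.5,0]
  ]
}}

```text
t: 8.15
tcp_pos: [0.48, 0.2862, 0.0884]
ee_rot: [-0.001, -0.055, 0.999, -0.0]
force: [-0.4, -0.7, -0.2]
opening: 0.351
```

Call:
{"op": "step_arm", "data": {
  "deltas": [
    [0,0,0,0],
    [0,0,0,0],
    [0,0,0,0]
  ],
  "jaw": -1,
  "squeeze": 6
}}

```text
t: 8.52
tcp_pos: [0.4804, 0.2867, 0.0894]
ee_rot: [0.0, -0.055, 0.999, 0.0]
force: [0.4, 1.6, 1.1]
opening: 0.125
```

```bash
python3 -c "
from h import *
st();
snap('scene','s6'); crop('s6',110,110,210,210,7,'s6c')"
```

```text
t 8.53 tcp [0.4804 0.2867 0.0894] jaw 96.25 tiltz [ 4.e-04  6.e-04 -1.e+00] F [0.43 1.64 1.08] open mm 11.6 j [ 0.45  0.53  1.73  0.    0.88 -1.23]
```

View pics/s6c.png

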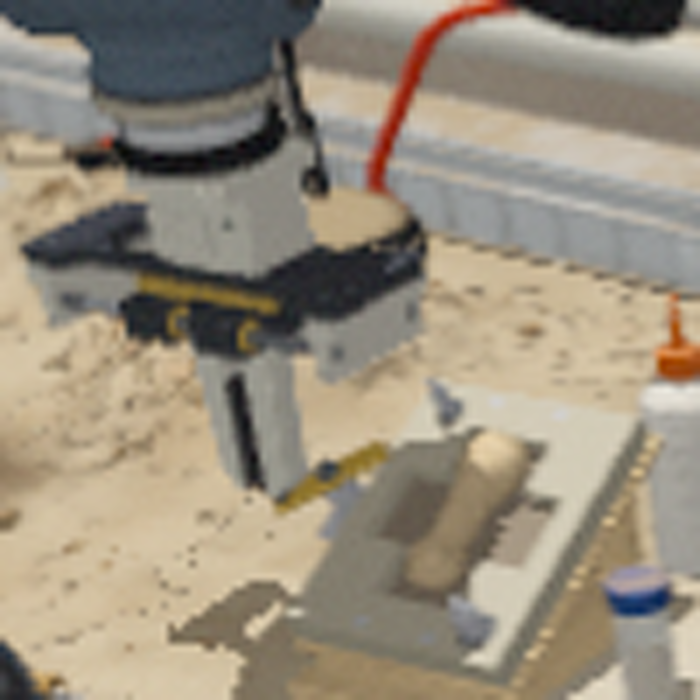

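Call:
{"op": "step_arm", "data": {
  "deltas": [
    [0.13,-0.18,0.07,0],
    [0.26,-0.36,0.14,0],
    [0.48,-0.82,0.25,0],
    [0.62,-1.31,0.32,0],
    [0.66,-1.7,0.34,0],
    [0.66,-1.85,0.35,0],
    [0.66,-1.85,0.35,0]
  ]
}}

```text
t: 9.45
tcp_pos: [0.4767, 0.2672, 0.0862]
ee_rot: [0.001, -0.054, 0.999, 0.0]
force: [4.3, 0.2, 6.1]
opening: 0.123
```

```bash
python3 -c "
from h import *
st();
snap('scene','s7'); crop('s7',110,110,210,210,7,'s7c')"
```

```text
t 9.45 tcp [0.4767 0.2672 0.0862] jaw 96.24 tiltz [ 2.1e-03  6.0e-04 -1.0e+00] F [4.34 0.23 6.13] open mm 11.4 j [ 0.43  0.52  1.77 -0.    0.85 -1.25]
```

View pics/s7c.png

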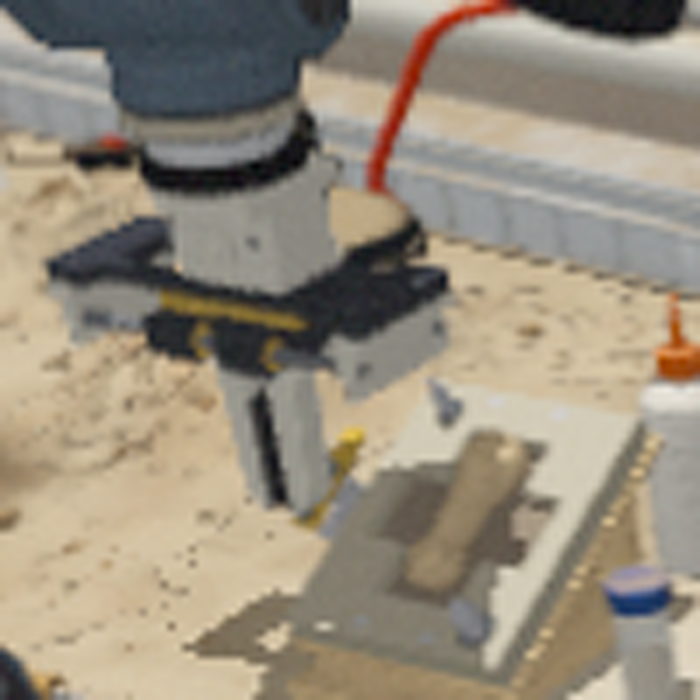

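Call:
{"op": "step_arm", "data": {
  "deltas": [
    [0,0,0,0],
    [0,0,0,0],
    [0,0,-2,0],
    [0,0,-6,0],
    [0,0,-11,0],
    [0,-4,-14,0],
    [0,-10,-15,0]
  ],
  "jaw": -0.4
}}

```text
t: 10.38
tcp_pos: [0.4867, 0.1675, 0.2371]
ee_rot: [0.001, -0.056, 0.998, 0.0]
force: [1.1, 0.1, -0.6]
opening: 0.301
```

```bash
python3 - <<'E'
from h import *
from scipy.optimize import least_squares
st()
snap('top','t8');snap('scene','s8'); crop('t8',120,200,200,270,9,'t8c'); crop('s8',140,140,220,220,9,'s8c');crop('s8',265,205,340,260,10,'s8d')
obj=[((75,58,8),(340,92)),((75,-58,8),(515,288)),((-75,-58,8),(262,500)),((-75,58,8),(92,305)),((60,43,8),(341,135)),((-60,-43,8),(262,457))]
A=np.array([p for p,_ in obj])/1000; a=np.array([265,185])+(np.array([q for _,q in obj])+.5)/8-.5
def T(v):
    M=np.eye(4); c,s=np.cos(v[2]),np.sin(v[2]); M[:2,:2]=[[c,-s],[s,c]]; M[:2,3]=v[:2]; return M
g=least_squares(lambda v:(proj('top',ap(T(v),A))-a).ravel(),[.55,-.27,-.92]); print(g.x,np.degrees(g.x[2]),g.fun.reshape(-1,2).round(1).tolist())
np.save('shell.npy',g.x)
for k in((0,0,53),(30,0,53),(-30,0,53),(46,0,48),(-46,0,48)): print(k,((proj('scene',ap(T(g.x),np.array(k)/1000))[0]-[265,205]+.5)*10-.5).round())
E
```

```text
t 10.38 tcp [0.4867 0.1675 0.2371] jaw 96.4 tiltz [ 1.7e-03  5.0e-04 -1.0e+00] F [ 1.08  0.12 -0.59] open mm 28.0 j [ 0.24  0.27  1.72  0.    1.15 -1.44]
[ 0.55392414 -0.27384551 -0.92418437] -52.95186372530828 [[0.5, -0.4], [0.5, -0.5], [-0.3, 0.7], [-0.8, -0.0], [-0.0, 0.0], [0.2, 0.0]]
(0, 0, 53) [353. 165.]
(30, 0, 53) [451. 158.]
(-30, 0, 53) [256. 172.]
(46, 0, 48) [501. 168.]
(-46, 0, 48) [204. 190.]
```

View pics/t8c.png

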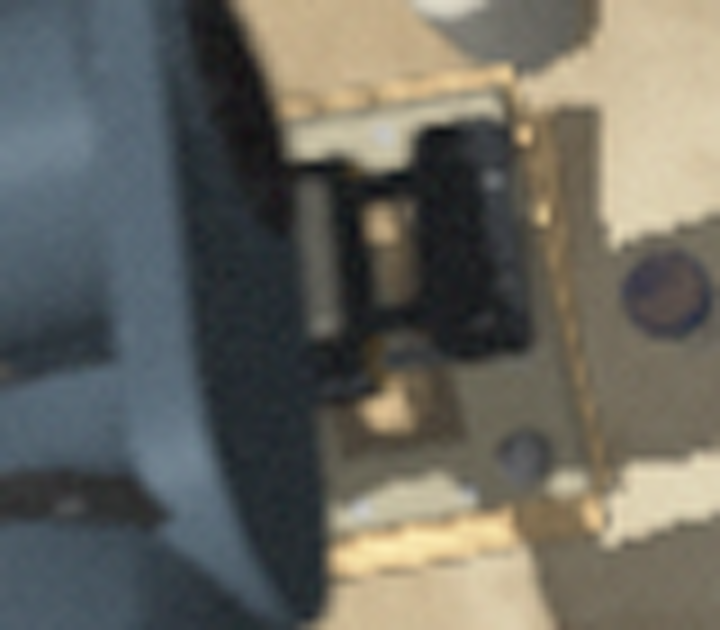

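View pics/s8c.png

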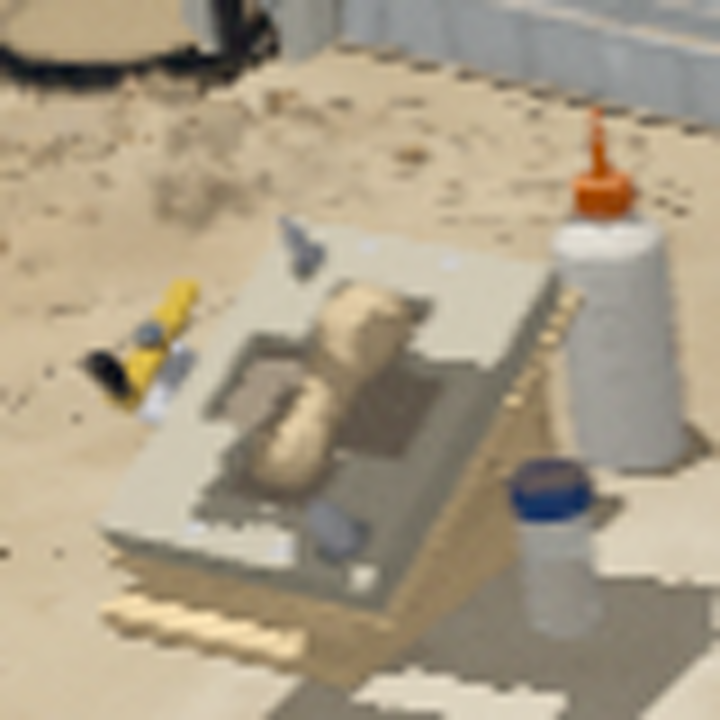

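View pics/s8d.png

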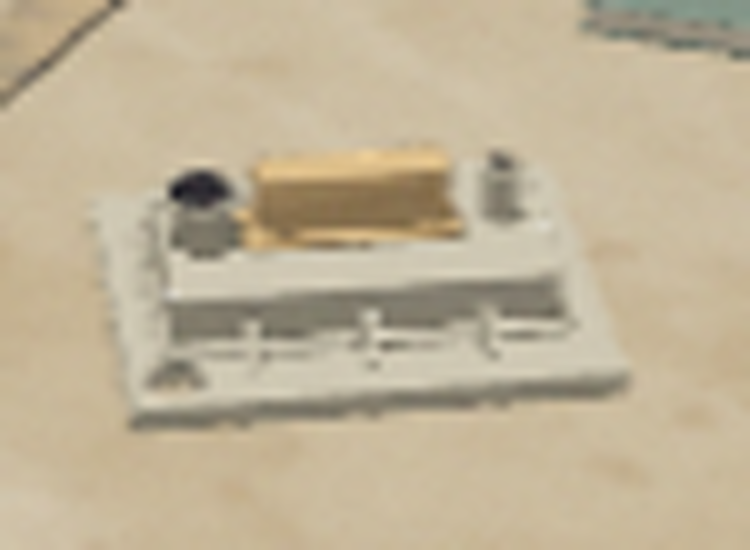

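```bash
python3 -c "
from h import *
go([.5638,-.2874,.12],37.1)
C=cloud('scene',np.load('pics/s8.npy')).reshape(-1,3)
for n,t in(('top','t8'),('scene','s8')):
  C=cloud(n,np.load(f'pics/{t}.npy')).reshape(-1,3)
  P=C[(abs(C[:,0]-.552)<.06)&(abs(C[:,1]+.273)<.06)&(C[:,2]>.05)&(C[:,2]<.07)]; r=cv2.minAreaRect((P[:,:2]*1000).astype(np.float32));print(n,len(P),r,P[:,2].mean())
"
```

```text
t 10.47 row [-2.86, -45.7, 11.7] 1.0291 j6 -1.441 F [ 0.83 -0.23 -1.14]
top 52 ((552.12109375, -273.27392578125), (13.515936851501465, 55.65423583984375), 37.58163070678711) 0.05312155805350475
scene 61 ((559.0738525390625, -281.38763427734375), (17.073257446289062, 74.7994613647461), 39.91761016845703) 0.053485009643799535
```

Call:
{"op": "step_arm", "data": {
  "deltas": [
    [-2.9,-45.7,2,1.029],
    [-2.9,-45.7,2,1.029],
    [-2.9,-45.7,3,1.029],
    [-2.9,-45.7,5,1.029],
    [-2.9,-45.7,8,1.029],
    [-2.9,-45.7,10,1.029],
    [-2.9,-45.7,11.7,1.029],
    [-2.9,-45.7,11.7,1.029],
    [-2.9,-45.7,11.7,1.029],
    [-2.9,-45.7,11.7,1.029],
    [-2.9,-45.7,11.7,1.029]
  ],
  "jaw": 0
}}

```text
t: 11.85
tcp_pos: [0.5656, -0.2821, 0.1194]
ee_rot: [0.0, 0.443, 0.896, 0.0]
force: [-0.3, 0.5, 0.5]
opening: 0.494
```

```bash
python3 -c "
from h import *
st();go([.5638,-.2874,.037],37.1)
snap('scene','s9'); crop('s9',250,130,350,250,6,'s9c')"
```

```text
t 11.85 tcp [ 0.5656 -0.2821  0.1194] jaw 37.37 tiltz [ 7.e-04 -2.e-04 -1.e+00] F [-0.31  0.54  0.49] open mm 46.0 j [-0.54  0.61  1.51  0.    1.02 -1.19]
t 11.85 row [-0.3, -0.47, 8.24] 0.0047 j6 -1.189 F [-0.31  0.54  0.49]
```

View pics/s9c.png

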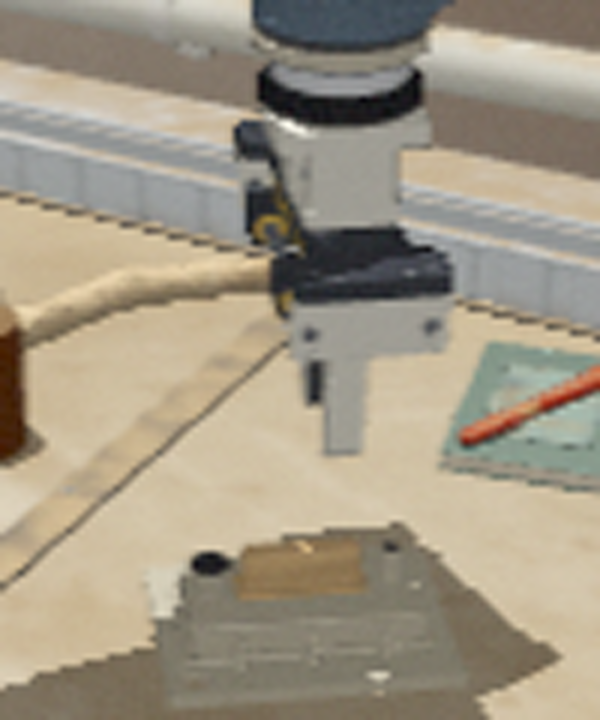

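Call:
{"op": "step_arm", "data": {
  "deltas": [
    [-0.3,-0.47,4,0.005],
    [-0.3,-0.47,7,0.005],
    [-0.3,-0.47,8,0.005],
    [-0.3,-0.47,8.2,0.005],
    [-0.3,-0.47,8.2,0.005]
  ]
}}

```text
t: 12.52
tcp_pos: [0.564, -0.2886, 0.0379]
ee_rot: [0.001, 0.446, 0.895, -0.0]
force: [1.2, 0.1, 0.0]
opening: 0.501
```

Call:
{"op": "step_arm", "data": {
  "deltas": [
    [0,0,0,0],
    [0,0,0,0],
    [0,0,0,0],
    [0,0,0,0]
  ],
  "jaw": -1,
  "squeeze": 6
}}

```text
t: 13.02
tcp_pos: [0.5637, -0.2884, 0.0368]
ee_rot: [0.0, 0.446, 0.895, 0.0]
force: [2.0, 1.9, 0.8]
opening: 0.152
```

```bash
python3 -c "
from h import *
st(); print(R_now(bot.sense()).round(3))
snap('scene','s10'); crop('s10',250,130,350,250,6,'s10c')"
```

```text
t 13.03 tcp [ 0.5637 -0.2884  0.0368] jaw 37.0 tiltz [ 6.e-04 -1.e-04 -1.e+00] F [2.02 1.93 0.78] open mm 14.1 j [-0.55  0.72  1.55  0.    0.88 -1.19]
[[-0.602  0.799  0.001]
 [ 0.799  0.602 -0.   ]
 [-0.     0.    -1.   ]]
```

View pics/s10c.png

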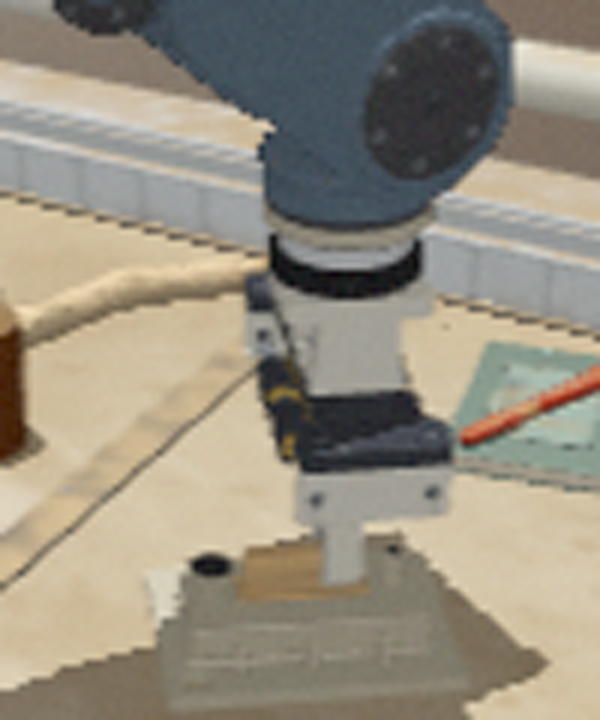

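Call:
{"op": "step_arm", "data": {
  "deltas": [
    [0.4,0,-0.8,0],
    [0.9,0,-1.55,0],
    [1.45,0,-2.25,0],
    [2.05,0,-2.92,0],
    [2.6,0,-3.4,0],
    [3.1,0,-3.86,0],
    [3.1,0,-3.86,0]
  ]
}}

```text
t: 13.95
tcp_pos: [0.5447, -0.2635, 0.0756]
ee_rot: [0.0, 0.446, 0.895, -0.0]
force: [-0.0, -0.5, -3.0]
opening: 0.149
```

```bash
python3 -c "
from h import *
st()
snap('scene','s11'); crop('s11',250,130,350,250,6,'s11c')"
```

```text
t 13.95 tcp [ 0.5447 -0.2635  0.0756] jaw 37.02 tiltz [ 3.e-04 -2.e-04 -1.e+00] F [-0.   -0.55 -3.05] open mm 13.9 j [-0.53  0.62  1.61 -0.    0.91 -1.17]
```

View pics/s11c.png

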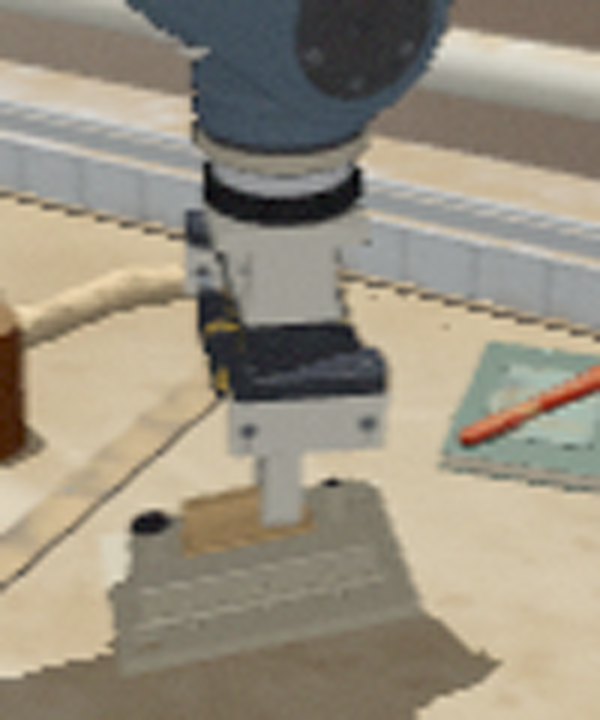

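```bash
cat >> h.py <<'E'
def tilt(tag,c,rad=.12,n='scene'):
    """tilt plane fit near point c: downhill-tilted planes (shell)"""
    P=cloud(n,np.load(f'pics/{tag}.npy')).reshape(-1,3); P=P[(np.linalg.norm(P[:,:2]-np.array(c)[:2],axis=1)<rad)&(P[:,2]>.006)&(P[:,2]<c[2]+.03)]
    rng=np.random.default_rng(0); best=None
    for i in range(3000):
        a=P[rng.choice(len(P),3,False)]; m=np.cross(a[1]-a[0],a[2]-a[0]); m/=np.linalg.norm(m)+1e-12; m*=np.sign(m[2])
        if m[2]<.75: continue
        k=np.abs((P-a[0])@m)<.002
        if best is None or k.sum()>best.sum(): best=k
    Q=P[best]; c0=Q.mean(0); m=np.linalg.svd(Q-c0)[2][2]; m*=np.sign(m[2])
    print(tag,len(P),best.sum(),'c',c0.round(4),'n',m.round(3),'tilt',np.degrees(np.arccos(m[2])).round(1),'uphill dir',np.degrees(np.arctan2(-m[1],-m[0])).round(1)); return c0,m
E
python3 -c "
from h import *
tilt('s11',[.535,-.25,.08])
go(knobtcp(0),96)
"
```

```text
s11 1268 350 c [ 0.5175 -0.2738  0.0458] n [-0.097  0.129  0.987] tilt 9.3 uphill dir -53.1
t 14.0 row [46.58, 26.51, -1.09] -1.0294 j6 -1.174 F [ 0.52 -0.22 -4.48]
```

Call:
{"op": "step_arm", "data": {
  "deltas": [
    [0,0,0,0],
    [0,0,0,0],
    [0,0,0,0]
  ],
  "squeeze": 4
}}

```text
t: 14.38
tcp_pos: [0.5447, -0.2637, 0.0751]
ee_rot: [-0.0, 0.446, 0.895, -0.0]
force: [-0.3, -0.1, -3.7]
opening: 0.149
```

```bash
python3 -c "
from h import *
st()
snap('scene','s12'); tilt('s12',[.535,-.25,.08])"
```

```text
t 14.38 tcp [ 0.5447 -0.2637  0.0751] jaw 37.01 tiltz [-2.e-04  1.e-04 -1.e+00] F [-0.28 -0.05 -3.7 ] open mm 13.8 j [-0.53  0.62  1.61 -0.    0.91 -1.17]
s12 1254 357 c [ 0.5244 -0.2869  0.0443] n [-0.245  0.323  0.914] tilt 23.9 uphill dir -52.8
```

```bash
cat >> h.py <<'E'
def shelltcp(h,a=.0185,pz=.0445,dx=0,dy=0):
    b=np.load('bed.npy'); return ap(bedT(*b),[a+dx,dy,pz+h])[0]-[0,0,.0075]
E
python3 -c "
from h import *
J=90+np.degrees(np.load('bed.npy')[2])
print(shelltcp(0),shelltcp(.06)); go(shelltcp(.06)+[0,0,.03],J)"
```

```text
[0.51771211 0.19794945 0.11647639] [0.48971222 0.1948739  0.16945325]
t 14.43 row [39.93, 23.21, -12.43] -1.0343 j6 -1.174 F [ 0.28  0.41 -2.94]
```

Call:
{"op": "step_arm", "data": {
  "deltas": [
    [0,0,0,0],
    [0,0,-1.5,0],
    [0,0,-4,0],
    [0,0,-7.5,0],
    [0,0,-11,0],
    [0,0,-14.5,0],
    [1,0.6,-17,-0.05],
    [4,2.3,-18,-0.15],
    [8,4.6,-18,-0.25],
    [12,7,-18,-0.35],
    [16,9.3,-18,-0.45],
    [20,11.6,-18,-0.55],
    [24,14,-18,-0.65],
    [28,16.3,-18,-0.75],
    [32,18.6,-18,-0.85],
    [35,20.3,-17.5,-0.93],
    [37.5,21.8,-16.5,-1.0],
    [39,22.7,-15,-1.03],
    [39.9,23.2,-13.5,-1.034],
    [39.9,23.2,-12.4,-1.034]
  ],
  "squeeze": 18
}}

```text
t: 16.92
tcp_pos: [0.4895, 0.1945, 0.1982]
ee_rot: [-0.0, -0.054, 0.999, -0.0]
force: [-0.4, -0.2, -4.6]
opening: 0.145
```

```bash
python3 -c "
from h import *
J=90+np.degrees(np.load('bed.npy')[2])
st(); go(shelltcp(.04),J)
snap('scene','s13');snap('top','t13'); c=bot.sense()['tcp_pos']; tilt('s13',c);crop('s13',110,80,240,200,6,'s13c'); crop('t13',110,180,240,280,6,'t13c')"
```

```text
t 16.93 tcp [0.4895 0.1945 0.1982] jaw 96.23 tiltz [-8.e-04 -4.e-04 -1.e+00] F [-0.38 -0.23 -4.58] open mm 13.5 j [ 0.29  0.33  1.73 -0.    1.08 -1.39]
t 16.93 row [-0.97, 0.04, 4.64] -0.0007 j6 -1.39 F [-0.38 -0.23 -4.58]
s13 2935 413 c [0.5129 0.184  0.0712] n [-0.481 -0.074  0.874] tilt 29.1 uphill dir 8.8
```

View pics/s13c.png

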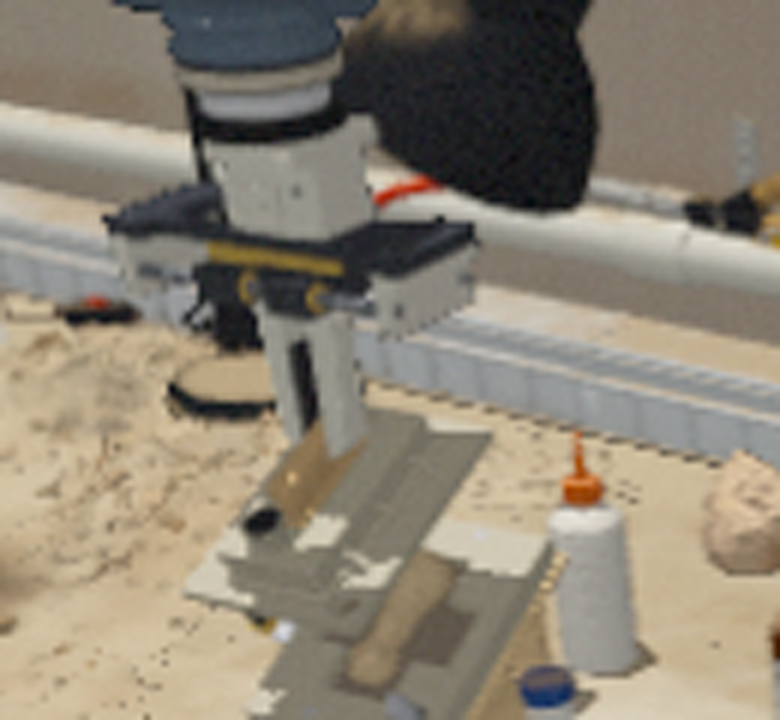

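View pics/t13c.png

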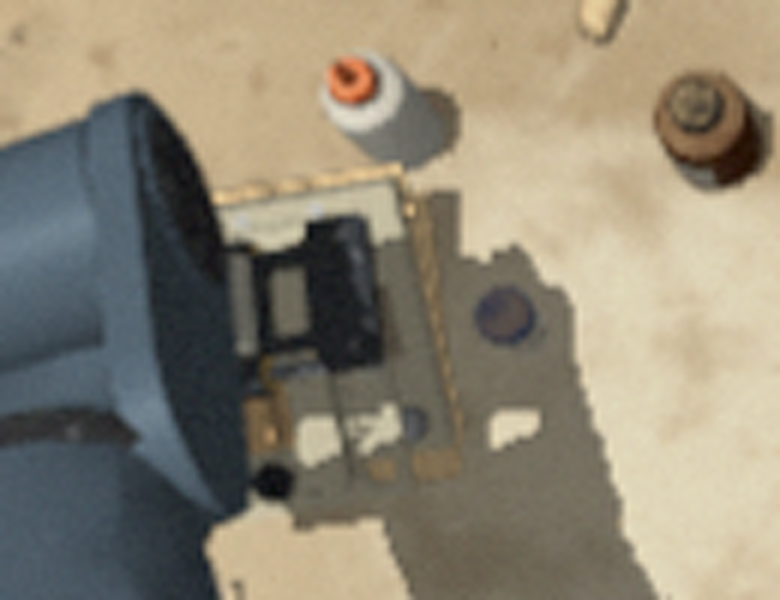

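```bash
python3 -c "
from h import *
crop('s13',135,140,200,195,12,'s13d')"
```

```text
(no output)
```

View pics/s13d.png

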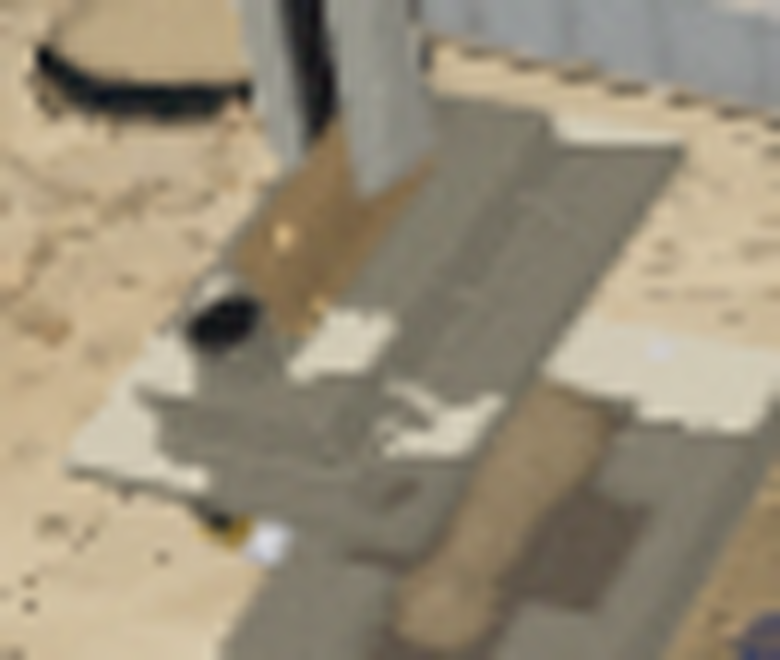

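```bash
python3 - <<'E'
from h import *
from scipy.optimize import least_squares
obj=[((75,-58,8),(685,145)),((-75,58,8),(65,462)),((-75,-58,8),(415,555)),((-46,0,48),(222,322)),((-60,-43,8),(400,490))]
A=np.array([p for p,_ in obj])/1000; a=np.array([135,140])+(np.array([q for _,q in obj])+.5)/12-.5
s=bot.sense(); piv=s['tcp_pos']+[0,0,.0075]; b=np.load('bed.npy')
def P(v):
    aa,pz,tl,lat=v; c,si=np.cos(tl),np.sin(tl); yaw=b[2]
    ex=np.array([np.cos(yaw)*c,np.sin(yaw)*c,si]); ey=np.array([-np.sin(yaw),np.cos(yaw),0]); ez=np.cross(ex,ey)
    R=np.c_[ex,ey,ez]; o=piv-R@np.array([aa,lat,pz]); return A@R.T+o
f=lambda v:(proj('scene',P(v))-a).ravel()
for mask in (None,2,4,3):
    k=np.ones((5,2),bool); 
    if mask is not None: k[mask]=False
    g=least_squares(lambda v:f(v)[k.ravel()],[.018,.0445,.43,0]); print(mask,g.x.round(4),np.degrees(g.x[2]).round(1),f(g.x).reshape(-1,2).round(1).tolist())
g=least_squares(lambda v:f([v[0],.0445,v[1],0]),[.018,.43]); print(g.x,np.degrees(g.x[1]),g.fun.reshape(-1,2).round(1).tolist())
E
```

```text
None [0.0187 0.0453 0.4234 0.002 ] 24.3 [[0.3, -0.3], [-0.1, 0.5], [-0.3, -0.8], [0.5, 0.3], [-0.4, 0.2]]
2 [ 0.0139  0.051   0.4159 -0.0039] 23.8 [[0.1, -0.2], [-0.1, 0.2], [-0.4, -1.2], [0.5, 0.1], [-0.6, -0.1]]
4 [0.0191 0.0451 0.4222 0.002 ] 24.2 [[0.2, -0.2], [-0.2, 0.6], [-0.4, -0.7], [0.4, 0.4], [-0.5, 0.3]]
3 [ 0.016   0.0496  0.426  -0.0015] 24.4 [[0.3, -0.1], [0.2, 0.6], [-0.1, -0.7], [0.7, 0.5], [-0.3, 0.3]]
[0.01847394 0.44614633] 25.5623017396205 [[-0.3, -1.0], [-0.2, 0.4], [-0.4, -0.9], [0.1, 0.4], [-0.6, 0.1]]
```

Call:
{"op": "step_arm", "data": {
  "deltas": [
    [-0.3,0,1.2,0],
    [-0.7,0,2.6,0],
    [-1.0,0,4.0,0],
    [-1.15,0,4.9,0],
    [-1.2,0,5.05,0],
    [-1.2,0,5.05,0]
  ],
  "squeeze": 12
}}

```text
t: 17.77
tcp_pos: [0.5018, 0.196, 0.1489]
ee_rot: [0.0, -0.055, 0.999, 0.0]
force: [-0.0, -0.6, -4.5]
opening: 0.149
```

```bash
python3 -c "
from h import *
J=90+np.degrees(np.load('bed.npy')[2])
st(); 
for h in(.035,.026,.015,.005,0): go(shelltcp(h),J)
snap('scene','s14');crop('s14',135,140,215,210,9,'s14c');snap('top','t14');crop('t14',130,200,200,270,9,'t14c')"
```

```text
t 17.77 tcp [0.5018 0.196  0.1489] jaw 96.26 tiltz [ 2.e-04  1.e-04 -1.e+00] F [-0.01 -0.58 -4.53] open mm 13.9 j [ 0.29  0.41  1.75 -0.    0.98 -1.39]
t 17.77 row [0.04, 0.03, 0.15] -0.0002 j6 -1.394 F [-0.01 -0.58 -4.53]
t 17.77 row [-0.38, 0.03, 0.95] -0.0002 j6 -1.394 F [-0.01 -0.58 -4.53]
t 17.77 row [-0.9, 0.03, 1.92] -0.0002 j6 -1.394 F [-0.01 -0.58 -4.53]
t 17.77 row [-1.37, 0.03, 2.8] -0.0002 j6 -1.394 F [-0.01 -0.58 -4.53]
t 17.77 row [-1.6, 0.03, 3.24] -0.0002 j6 -1.394 F [-0.01 -0.58 -4.53]
```

View pics/s14c.png

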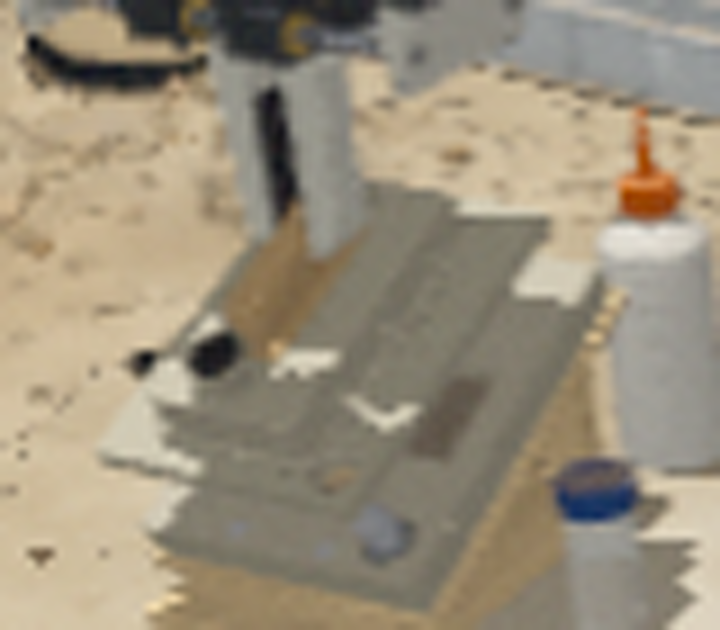

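View pics/t14c.png

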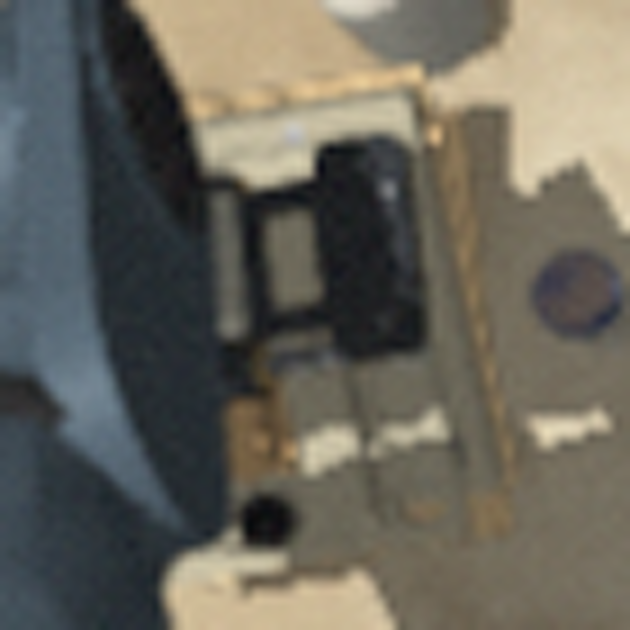

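```bash
python3 - <<'E'
from h import *
s=bot.sense(); piv=s['tcp_pos']+[0,0,.0075]; b=np.load('bed.npy'); yaw=b[2]
tl=np.deg2rad(24.5); c,si=np.cos(tl),np.sin(tl)
ex=np.array([np.cos(yaw)*c,np.sin(yaw)*c,si]); ey=np.array([-np.sin(yaw),np.cos(yaw),0]); R=np.c_[ex,ey,np.cross(ex,ey)]
o=piv-R@[.0185,0,.0445]
f=lambda P,off,k,n: ((proj(n,P)-off+.5)*k-.5).round().tolist()
A=np.array([[-60,-43,8],[75,-58,8],[-75,58,8],[-46,0,48],[-75,-58,8]])/1000
print(f(A@R.T+o,[135,140],9,'scene'), f(A@R.T+o,[130,200],9,'top'))
B=np.array([[-60,-43,26],[-60,-43,0],[78,-63,0],[-78,-63,0]])/1000
print(f(ap(bedT(*b),B),[135,140],9,'scene'),f(ap(bedT(*b),B),[130,200],9,'top'))
E
```

```text
[[333.0, 472.0], [545.0, 210.0], [91.0, 452.0], [212.0, 351.0], [346.0, 511.0]] [[417.0, 504.0], [380.0, 134.0], [145.0, 591.0], [265.0, 522.0], [467.0, 536.0]]
[[361.0, 506.0], [390.0, 544.0], [600.0, 270.0], [411.0, 594.0]] [[427.0, 478.0], [438.0, 453.0], [411.0, 91.0], [502.0, 489.0]]
```

Call:
{"op": "step_arm", "data": {
  "deltas": [
    [-0.2,0,0.55,0],
    [-0.38,0,0.95,0],
    [-0.5,0,1.2,0],
    [-0.62,0,1.4,0],
    [-0.76,0,1.66,0],
    [-0.9,0,1.92,0],
    [-0.9,0,1.92,0]
  ],
  "squeeze": 8
}}

```text
t: 18.75
tcp_pos: [0.5108, 0.197, 0.1294]
ee_rot: [0.0, -0.055, 0.999, 0.0]
force: [1.5, 2.0, -4.2]
opening: 0.15
```

```bash
python3 -c "
from h import *
J=90+np.degrees(np.load('bed.npy')[2])
st(); 
for h in(.015,.005,0): go(shelltcp(h),J)
snap('scene','s15');crop('s15',135,140,215,210,9,'s15c')"
```

```text
t 18.75 tcp [0.5108 0.197  0.1294] jaw 96.26 tiltz [ 2.e-04  2.e-04 -1.e+00] F [ 1.46  2.03 -4.19] open mm 14.0 j [ 0.28  0.46  1.74  0.    0.94 -1.4 ]
t 18.75 row [0.01, 0.02, -0.04] -0.0002 j6 -1.397 F [ 1.46  2.03 -4.19]
t 18.75 row [-0.46, 0.02, 0.85] -0.0002 j6 -1.397 F [ 1.46  2.03 -4.19]
t 18.75 row [-0.7, 0.02, 1.29] -0.0002 j6 -1.397 F [ 1.46  2.03 -4.19]
```

View pics/s15c.png

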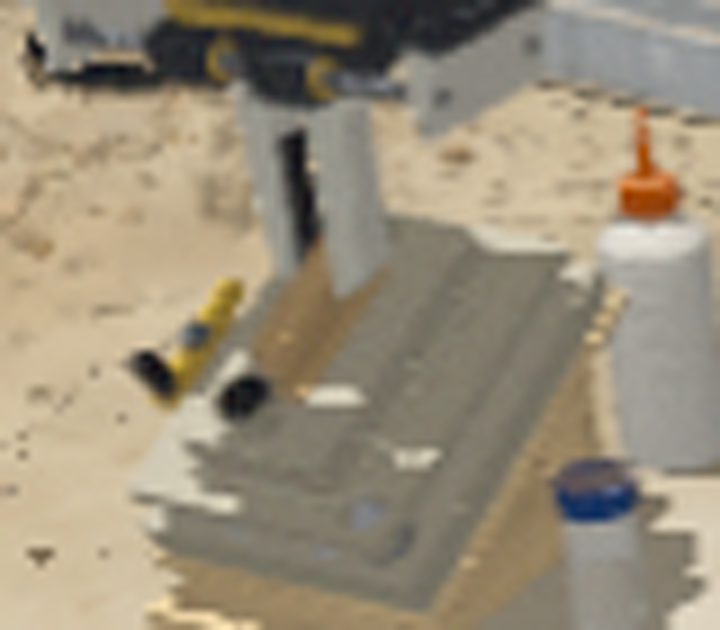

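Call:
{"op": "step_arm", "data": {
  "deltas": [
    [-0.12,0,0.22,0],
    [-0.24,0,0.44,0],
    [-0.36,0,0.66,0],
    [-0.46,0,0.85,0],
    [-0.55,0,1.0,0],
    [-0.55,0,1.0,0]
  ],
  "squeeze": 7
}}

```text
t: 19.55
tcp_pos: [0.5161, 0.1975, 0.1194]
ee_rot: [-0.0, -0.055, 0.999, -0.0]
force: [0.2, 1.0, -3.8]
opening: 0.15
```

```bash
python3 -c "
from h import *
J=90+np.degrees(np.load('bed.npy')[2])
st(); go(shelltcp(0),J)
snap('scene','s16');crop('s16',135,140,215,210,9,'s16c')"
```

```text
t 19.55 tcp [0.5161 0.1975 0.1194] jaw 96.26 tiltz [-2.e-04 -0.e+00 -1.e+00] F [ 0.22  0.96 -3.83] open mm 13.9 j [ 0.28  0.48  1.73  0.    0.93 -1.4 ]
t 19.55 row [-0.17, 0.03, 0.29] -0.0002 j6 -1.399 F [ 0.22  0.96 -3.83]
```

View pics/s16c.png

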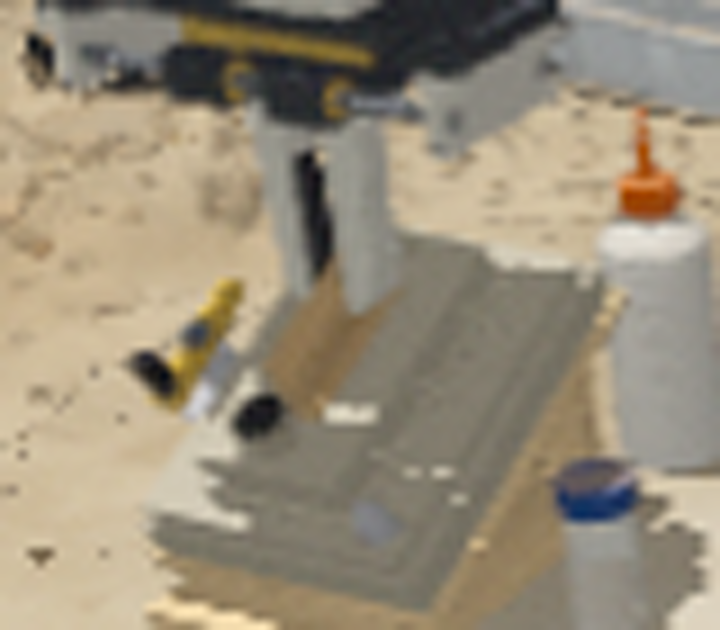

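Call:
{"op": "step_arm", "data": {
  "deltas": [
    [-0.06,0,0.12,0],
    [-0.12,0,0.24,0],
    [-0.17,0,0.33,0],
    [-0.17,0,0.33,0]
  ]
}}

```text
t: 20.1
tcp_pos: [0.5178, 0.1977, 0.117]
ee_rot: [0.0, -0.055, 0.999, 0.0]
force: [-5.1, 0.7, 7.4]
opening: 0.149
```

```bash
python3 -c "
from h import *
J=90+np.degrees(np.load('bed.npy')[2])
st(); go(shelltcp(0),J)
snap('scene','s17');crop('s17',135,140,215,210,9,'s17c')"
```

```text
t 20.1 tcp [0.5178 0.1977 0.117 ] jaw 96.26 tiltz [ 2.e-04  1.e-04 -1.e+00] F [-5.1   0.65  7.42] open mm 13.9 j [ 0.28  0.48  1.73  0.    0.93 -1.4 ]
t 20.1 row [0.01, 0.02, 0.05] -0.0001 j6 -1.399 F [-5.1   0.65  7.42]
```

View pics/s17c.png

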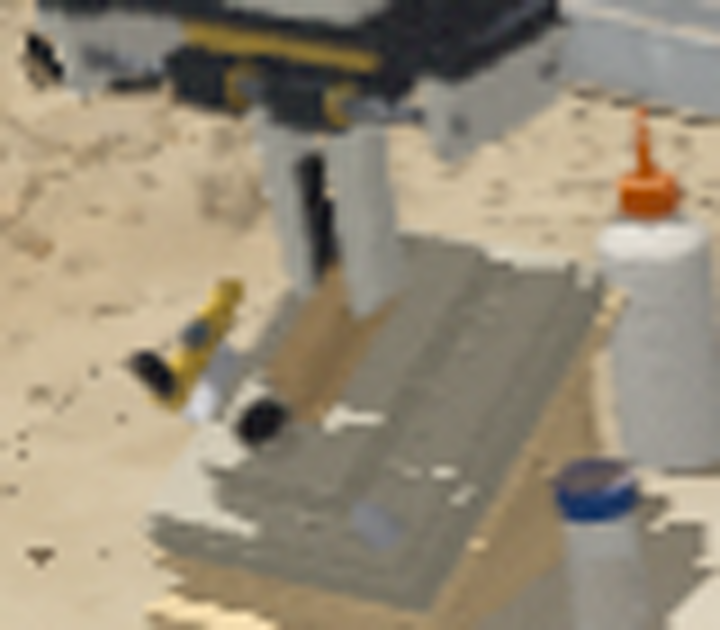

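Call:
{"op": "step_arm", "data": {
  "deltas": [
    [0,0,0.05,0],
    [0,0,0.05,0]
  ],
  "squeeze": 3
}}

```text
t: 20.4
tcp_pos: [0.5183, 0.1978, 0.1163]
ee_rot: [0.001, -0.055, 0.999, 0.0]
force: [-1.1, 1.5, 4.9]
opening: 0.151
```

Call:
{"op": "step_arm", "data": {
  "deltas": [
    [0,0,0,0],
    [0,0,0,0],
    [0,0,0,0],
    [0,0,-1,0],
    [0,0,-4,0],
    [0,0,-9,0],
    [0,0,-12,0]
  ],
  "jaw": -0.4
}}

```text
t: 21.28
tcp_pos: [0.5183, 0.1978, 0.2388]
ee_rot: [0.001, -0.055, 0.999, 0.0]
force: [-0.5, -0.4, 0.3]
opening: 0.297
```

```bash
python3 -c "
from h import *
st()
snap('scene','s18');crop('s18',135,140,215,210,9,'s18c')
b=np.load('bed.npy');T=bedT(*b)
P=cloud('scene',np.load('pics/s18.npy')).reshape(-1,3);L=(P-T[:3,3])@T[:3,:3]
k=(L[:,0]>-72)&(abs(L[:,0])<.072)&(L[:,1]<-.036)&(L[:,1]>-.055)&(abs(L[:,2]-.008)<.015)
for a in np.arange(-.07,.07,.02):
  m=k&(L[:,0]>a)&(L[:,0]<a+.02); print(a.round(3),m.sum(),np.median(L[m,2]).round(4))
k=(abs(L[:,0])<.055)&(L[:,1]<-.014)&(L[:,1]>-.028)&(abs(L[:,2]-.029)<.015)
for a in np.arange(-.06,.06,.02):
  m=k&(L[:,0]>a)&(L[:,0]<a+.02); print('box',a.round(3),m.sum(),np.median(L[m,2]).round(4))
"
```

```text
t 21.27 tcp [0.5183 0.1978 0.2388] jaw 96.26 tiltz [ 2.7e-03  7.0e-04 -1.0e+00] F [-0.5  -0.44  0.31] open mm 27.7 j [ 0.28  0.34  1.62 -0.    1.18 -1.4 ]
-0.07 28 0.0109
-0.05 29 0.0098
-0.03 25 0.0097
-0.01 28 0.0102
0.01 25 0.009
0.03 25 0.0088
0.05 22 0.0084
0.07 4 0.0089
box -0.06 10 0.0297
box -0.04 17 0.0306
box -0.02 18 0.0305
box 0.0 19 0.0291
box 0.02 15 0.0302
box 0.04 14 0.0316
```

View pics/s18c.png

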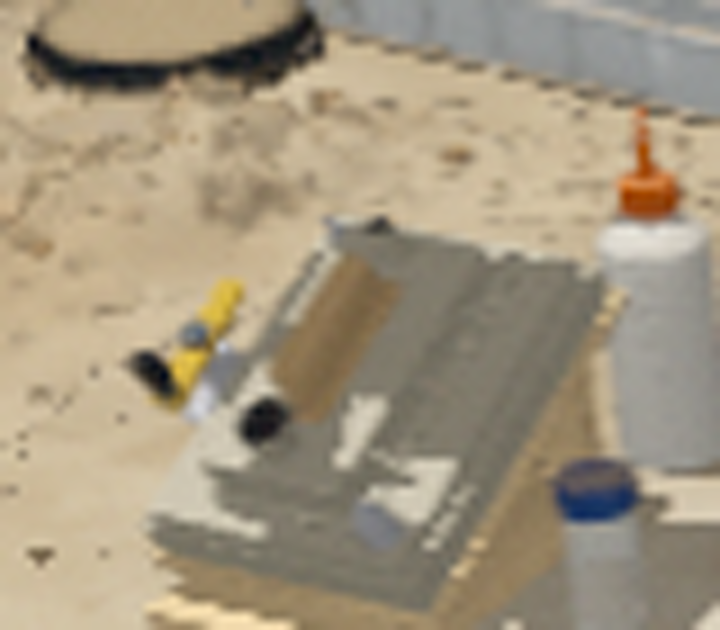

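```bash
python3 -c "
from h import *
b=np.load('bed.npy');T=bedT(*b)
def loc(n,t):
  P=cloud(n,np.load(f'pics/{t}.npy')).reshape(-1,3);return (P-T[:3,3])@T[:3,:3]
def fit(L,k,z0,lab):
  for it in range(4):
    A=np.c_[L[k][:,:2],np.ones(k.sum())]; c=np.linalg.lstsq(A,L[k,2],rcond=None)[0]
    r=np.abs(L[:,2]-np.c_[L[:,:2],np.ones(len(L))]@c); k=k&(r<.0025)
  print(lab,k.sum(),'slope x,y',c[:2].round(4),'z0 %.2f mm'%(c[2]*1000))
for t in('scene0','s4'):
  L=loc('scene',t); x,y,z=L.T
  k=(abs(x)<.074)&(abs(y)<.06)&(abs(z)<.006)&~((abs(x)<.056)&(abs(y)<.052)); fit(L,k,0,'bed '+t)
L=loc('scene','s18'); x,y,z=L.T
fit(L,(abs(x)<.072)&(y<-.036)&(y>-.055)&(abs(z-.009)<.006)&~((x<-.048)&(y<-.03)),8,'flange right')
fit(L,(abs(x)<.072)&(y<-.036)&(y>-.055)&(abs(z-.009)<.006)&(x>-.045),8,'flange right2')
fit(L,(abs(x)<.056)&(abs(y)<.028)&(abs(z-.03)<.006)&(abs(y)>.013),29,'box')
"
```

```text
bed scene0 264 slope x,y [0.0021 0.0053] z0 1.13 mm
bed s4 264 slope x,y [0.0005 0.0045] z0 1.28 mm
flange right 112 slope x,y [-0.0131  0.096 ] z0 13.75 mm
flange right2 110 slope x,y [-0.0144  0.0876] z0 13.43 mm
box 104 slope x,y [0.0073 0.0269] z0 30.79 mm
```

```bash
python3 -c "
from h import *
J=90+np.degrees(np.load('bed.npy')[2])
go(knobtcp(0,.05),J);go(knobtcp(0),J)
R=R_now(bot.sense())
for q in(.15,.3,.45,.6,.75,.9,1.05,1.2,1.35,1.45,1.5): print(q,(R.T@(knobtcp(q)-knobtcp(0))*100).round(2))
T=bedT(*np.load('bed.npy'));
for q in(-.1,0,.1):
  p=np.array([[-26*np.cos(q),74+26*np.sin(q),38],[-26*np.cos(q),74+26*np.sin(q),16],[30*np.cos(q),74-30*np.sin(q),16]])/1000
  print(q,((proj('scene',ap(T,p))-[135,140]+.5)*9-.5).round().tolist())
"
```

```text
t 21.32 row [3.64, 7.39, 10.58] -0.0001 j6 -1.399 F [0.6  0.3  3.66]
t 21.32 row [3.67, 7.38, 15.58] -0.0001 j6 -1.399 F [0.6  0.3  3.66]
0.15 [-0.03  0.39 -0.01]
0.3 [-0.1   0.77 -0.05]
0.45 [-0.23  1.13 -0.12]
0.6 [-0.4   1.47 -0.21]
0.75 [-0.62  1.77 -0.32]
0.9 [-0.87  2.04 -0.45]
1.05 [-1.16  2.26 -0.6 ]
1.2 [-1.47  2.42 -0.77]
1.35 [-1.8   2.54 -0.94]
1.45 [-2.03  2.58 -1.06]
1.5 [-2.14  2.6  -1.12]
-0.1 [[146.0, 360.0], [173.0, 393.0], [233.0, 280.0]]
0 [[141.0, 359.0], [168.0, 392.0], [239.0, 281.0]]
0.1 [[135.0, 357.0], [163.0, 391.0], [245.0, 282.0]]
```

Call:
{"op": "step_arm", "data": {
  "deltas": [
    [2.5,4.5,3,0],
    [3.6,7.4,7,0],
    [3.6,7.4,11,0],
    [3.7,7.4,13.5,0],
    [3.7,7.4,15,0],
    [3.7,7.4,15.6,0],
    [3.7,7.4,15.6,0]
  ]
}}

```text
t: 22.2
tcp_pos: [0.4733, 0.2672, 0.0802]
ee_rot: [0.0, -0.054, 0.999, 0.0]
force: [0.6, -0.0, 0.1]
opening: 0.298
```

```bash
python3 -c "
from h import *
J=90+np.degrees(np.load('bed.npy')[2])
st();go(knobtcp(-.03),J)
snap('scene','s19');crop('s19',125,130,215,210,8,'s19c')"
```

```text
t 22.2 tcp [0.4733 0.2672 0.0802] jaw 96.24 tiltz [ 5.e-04  2.e-04 -1.e+00] F [ 0.57 -0.04  0.1 ] open mm 27.8 j [ 0.43  0.52  1.78 -0.    0.84 -1.25]
t 22.2 row [-0.27, -0.05, -0.6] -0.0004 j6 -1.251 F [ 0.57 -0.04  0.1 ]
```

View pics/s19c.png

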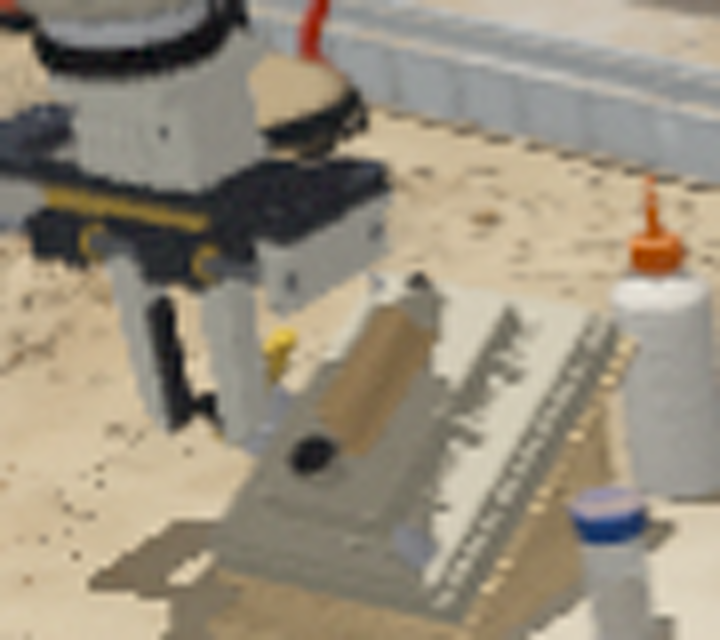

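Call:
{"op": "step_arm", "data": {
  "deltas": [
    [-0.27,-0.05,-0.5,0],
    [-0.27,-0.05,-0.5,0]
  ]
}}

```text
t: 22.5
tcp_pos: [0.4764, 0.2672, 0.0858]
ee_rot: [0.001, -0.055, 0.999, 0.0]
force: [-0.5, -0.2, -1.3]
opening: 0.3
```

Call:
{"op": "step_arm", "data": {
  "deltas": [
    [0,0,0,0],
    [0,0,0,0],
    [0,0,0,0]
  ],
  "jaw": -1,
  "squeeze": 7
}}

```text
t: 22.88
tcp_pos: [0.4756, 0.267, 0.0847]
ee_rot: [-0.0, -0.055, 0.999, 0.0]
force: [-0.0, 0.3, 1.1]
opening: 0.124
```

Call:
{"op": "step_arm", "data": {
  "deltas": [
    [-0.01,0.2,0,0],
    [-0.03,0.39,-0.01,0],
    [-0.1,0.77,-0.05,0],
    [-0.23,1.13,-0.12,0],
    [-0.4,1.47,-0.21,0],
    [-0.62,1.77,-0.32,0],
    [-0.62,1.77,-0.32,0]
  ]
}}

```text
t: 23.75
tcp_pos: [0.479, 0.2861, 0.0876]
ee_rot: [-0.001, -0.055, 0.999, 0.0]
force: [-6.2, 3.9, 0.1]
opening: 0.124
```

```bash
python3 -c "
from h import *
J=90+np.degrees(np.load('bed.npy')[2])
st();go(knobtcp(.75),J)
snap('scene','s20');crop('s20',125,130,215,210,8,'s20c')"
```

```text
t 23.75 tcp [0.479  0.2861 0.0876] jaw 96.26 tiltz [-2.e-03  6.e-04 -1.e+00] F [-6.16  3.92  0.1 ] open mm 11.5 j [ 0.45  0.53  1.74  0.    0.87 -1.23]
t 23.75 row [-0.11, -0.01, -0.18] -0.0002 j6 -1.227 F [-6.16  3.92  0.1 ]
```

View pics/s20c.png

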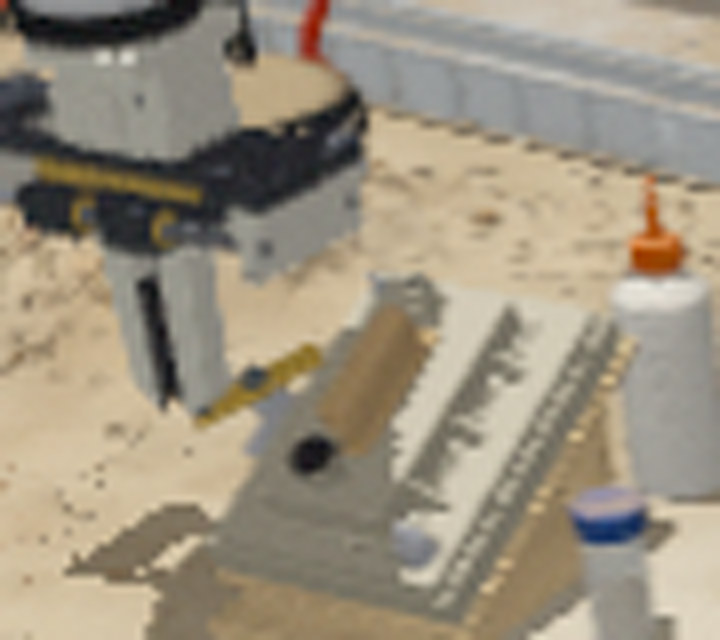

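Call:
{"op": "step_arm", "data": {
  "deltas": [
    [-0.15,0.13,-0.15,0],
    [-0.3,0.27,-0.25,0],
    [-0.6,0.49,-0.45,0],
    [-0.92,0.65,-0.65,0],
    [-1.27,0.76,-0.85,0],
    [-1.52,0.8,-0.97,0],
    [-1.65,0.8,-1.03,0],
    [-1.65,0.8,-1.03,0]
  ]
}}

```text
t: 24.8
tcp_pos: [0.4959, 0.2968, 0.0981]
ee_rot: [0.001, -0.054, 0.999, 0.001]
force: [-0.9, 9.8, -7.2]
opening: 0.124
```

```bash
python3 -c "
from h import *
J=90+np.degrees(np.load('bed.npy')[2])
st();go(knobtcp(1.5),J)
snap('scene','s21');crop('s21',125,130,215,210,8,'s21c')"
```

```text
t 24.8 tcp [0.4959 0.2968 0.0981] jaw 96.24 tiltz [ 0.0014  0.003  -1.    ] F [-0.89  9.76 -7.19] open mm 11.5 j [ 0.46  0.55  1.68  0.    0.91 -1.22]
t 24.8 row [0.16, -0.08, 0.06] -0.0004 j6 -1.223 F [-0.89  9.76 -7.19]
```

View pics/s21c.png

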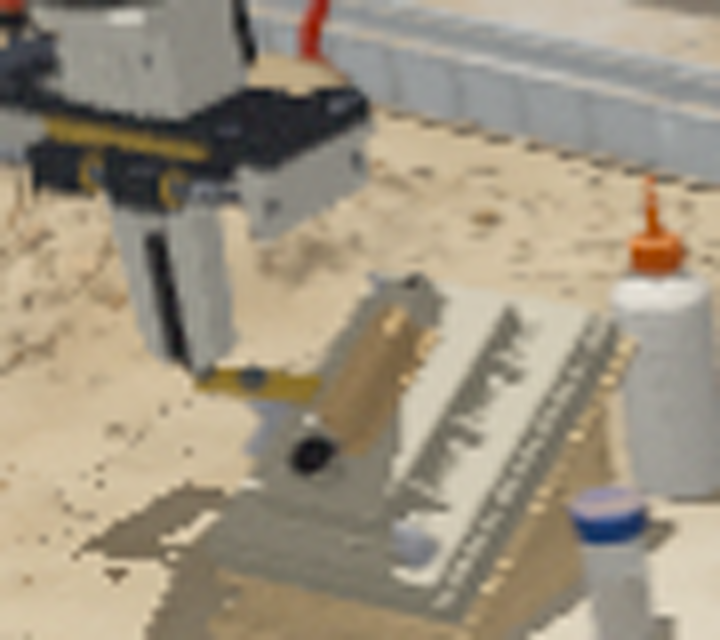

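Call:
{"op": "step_arm", "data": {
  "deltas": [
    [0,-0.1,0,0],
    [0,-0.1,0,0]
  ]
}}

```text
t: 25.1
tcp_pos: [0.4966, 0.2967, 0.0985]
ee_rot: [0.002, -0.054, 0.999, 0.002]
force: [1.7, 14.9, -6.4]
opening: 0.127
```

Call:
{"op": "step_arm", "data": {
  "deltas": [
    [0,0,0,0],
    [0,0,0,0],
    [0,0,-2,0],
    [0,0,-6,0],
    [1,2,-11,0],
    [3,5,-15,0],
    [6,8,-17,0],
    [6,8,-17,0],
    [6,8,-17,0]
  ],
  "jaw": -0.6
}}

```text
t: 26.22
tcp_pos: [0.4275, 0.3665, 0.2677]
ee_rot: [-0.0, -0.055, 0.999, -0.0]
force: [0.2, 1.0, 0.2]
opening: 0.199
```

```bash
python3 - <<'E'
from h import *
st()
snap('scene','s22');crop('s22',135,140,215,210,9,'s22c'); snap('top','t22');crop('t22',120,180,250,280,6,'t22c')
T=bedT(*np.load('bed.npy'))
for q in(1.2,1.3,1.4,1.5,1.6):
  p=np.array([[-26*np.cos(q),74+26*np.sin(q),38],[-26*np.cos(q),74+26*np.sin(q),16],[30*np.cos(q),74-30*np.sin(q),16]])/1000
  print(q,((proj('scene',ap(T,p))-[135,140]+.5)*9-.5).round().tolist())
L=(cloud('scene',np.load('pics/s22.npy')).reshape(-1,3)-T[:3,3])@T[:3,:3]; x,y,z=L.T
k=(abs(x)<.056)&(abs(y)<.028)&(abs(z-.03)<.006)&(abs(y)>.013)
for it in range(4):
    c=np.linalg.lstsq(np.c_[x,y,x*0+1][k],z[k],rcond=None)[0]; k&=np.abs(z-np.c_[x,y,x*0+1]@c)<.0025
print('box',k.sum(),c)
E
```

```text
t 26.23 tcp [0.4275 0.3665 0.2677] jaw 96.26 tiltz [-2.e-04 -6.e-04 -1.e+00] F [0.22 0.96 0.2 ] open mm 18.5 j [ 0.63  0.33  1.56 -0.    1.26 -1.05]
1.2 [[113.0, 314.0], [140.0, 348.0], [273.0, 331.0]]
1.3 [[114.0, 309.0], [141.0, 343.0], [271.0, 337.0]]
1.4 [[116.0, 303.0], [144.0, 338.0], [269.0, 343.0]]
1.5 [[119.0, 298.0], [146.0, 332.0], [266.0, 349.0]]
1.6 [[123.0, 293.0], [149.0, 327.0], [262.0, 355.0]]
box 104 [0.0116412  0.01535002 0.03059758]
```

View pics/s22c.png

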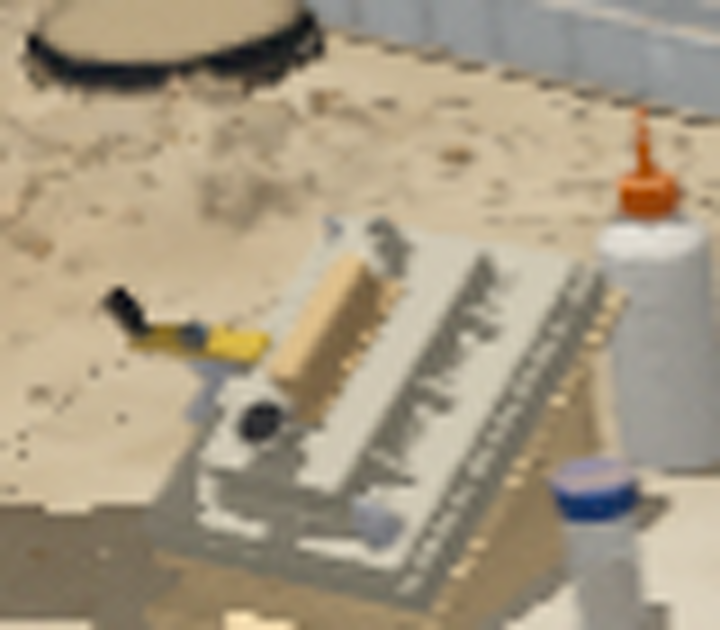

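View pics/t22c.png

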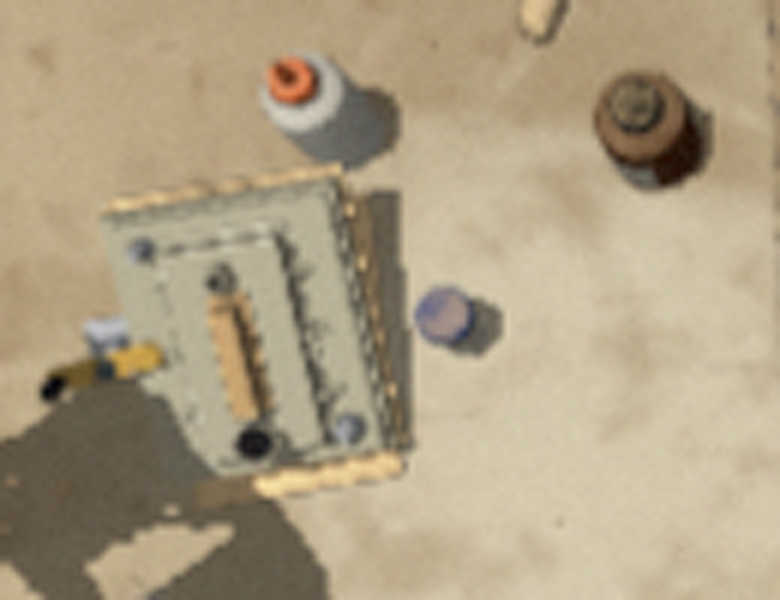

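```bash
python3 - <<'E'
from h import *
T=bedT(*np.load('bed.npy'))
def fit(t,sel,lab):
    L=(cloud('top',np.load(f'pics/{t}.npy')).reshape(-1,3)-T[:3,3])@T[:3,:3]; x,y,z=L.T; k=sel(x,y,z)
    for it in range(4):
        c=np.linalg.lstsq(np.c_[x,y,x*0+1][k],z[k],rcond=None)[0]; k&=np.abs(z-np.c_[x,y,x*0+1]@c)<.0025
    print(lab,k.sum(),c.round(4))
fit('top0',lambda x,y,z:(abs(x)<.074)&(abs(y)<.06)&(abs(z)<.006)&~((abs(x)<.056)&(abs(y)<.052)),'bed')
fit('t22',lambda x,y,z:(abs(x)<.056)&(abs(y)<.028)&(abs(z-.03)<.006)&(abs(y)>.013),'box')
fit('t22',lambda x,y,z:(abs(x)<.07)&(y<-.038)&(y>-.055)&(abs(z-.008)<.006)&(x>-.045),'flangeR')
fit('t22',lambda x,y,z:(abs(x)<.07)&(abs(y)<.055)&(abs(y)>.038)&(abs(z-.008)<.006)&((x>-.045)|(y>0))&((x<.045)|(y<0))&((abs(x)>.012)|(y<0)),'flange')
E
```

```text
bed 319 [-0.0034 -0.0038  0.    ]
box 172 [-0.0127 -0.0098  0.0294]
flangeR 109 [-0.0082  0.151   0.0156]
flange 194 [-0.0013 -0.0041  0.0083]
```

Both cameras put the flange top at about 8 mm and the box top at about 29 mm over the bed, with slope under 0.01 rad once averaged. That means the shell is seated, so I'm handing in.

```bash
python3 -c "
from h import *
st(); print(bot.finish_job())"
```

```text
t 26.32 tcp [0.4277 0.3661 0.2673] jaw 96.2 tiltz [-9.e-04 -1.e-03 -1.e+00] F [-0.14 -0.46  0.06] open mm 18.8 j [ 0.63  0.33  1.56 -0.    1.26 -1.05]
the job is handed in; nothing more can be done
None
```

The bone is in the bed, the upper shell is seated over both dowels with the vent uphill, and the clip is swung across the flange. I handed the job in at about 26 s; it gives no verdict.

**What I did:**
- I laid the bone in the bed with its thick end uphill.
- I swung the clip back to about 0 rad.
- I gripped the rib off-centre with a light squeeze, so the shell hung at about 24–25°, and lowered it slowly onto the dowels until the bed pushed back with about 11 N. I released it there.
- I turned the clip by its knob to about 1.45–1.5 rad and moved the arm clear.

**Last checks:**
- **Shell height:** the top camera puts the flange top at 8.3 mm and the box top at 29.4 mm above the bed, against 8 and 29 nominal.
- **Shell tilt:** the whole-flange fit slopes 0.004 rad or less. The box-top fits disagreed in sign between the cameras (+0.012 against -0.013 along x), which I took as depth noise. Two fits on a narrow strip of flange were thrown off by the box wall, so I ignored them.
- **Clip:** the picture matched 1.45–1.5 rad. The pull on the knob rose to about 15 N just before I let go, and the clip stayed in place.
- **Bone:** I checked it in the bed before closing, within about 6 mm of the middle. It can't be seen under the shell.
- **Bottles and vial:** they appear at the same pixels as at the start.

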